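Unload the glued block, load and bar the gluing tray, set the timer

TASK

Slide the vise jaw fully open, lift the glued block out and stand it upright on the round cork coaster, and lay all the chunky wooden jigsaw pieces flat inside the gluing tray, in any order. Then lay the wooden bar flat across the tray, centred and seated down in the notches of both end blocks, and last of all turn the timer dial clockwise to 6 (the sixth click after the long zero mark). Leave the vise open, the pieces in the tray and everything else on the table where it is.

Things in the scene. Friction and masses are not known exactly. Their poses are not given: they have to be found in the camera images.
- tray: Low open plywood tray, fixed. Origin: centre of underside. Floor 4 mm thick, inner 160 (x) by 120 mm (y), walls 6 mm, 18 mm high. Outside the y walls a wooden end block each, centred at y = +-84 mm, 26 mm thick, with a notch open at the top and along y: floor 30 mm above the table, 58 mm wide in x about x = 0, cheeks 16 mm wide up to 50 mm. The bar goes along the tray's y in both notches.
- bar: Loose flat light wooden bar, 220 mm (its x) by 50 mm (its y) by 16 mm thick, 140 g, lying on the table beyond the tray. Origin: centre of its underside.
- tile1: Chunky light wooden jigsaw piece, one of 2 to 4 alike (absent ones read None): block 40 mm (its x) by 30 mm (its y) by 20 mm high, with a round tab (radius 7 mm, full height) standing out to 29.5 mm at its +x end; about 20 g. Origin: centre of the block's underside, z up.
- tile2: Chunky light wooden jigsaw piece, one of 2 to 4 alike (absent ones read None): block 40 mm (its x) by 30 mm (its y) by 20 mm high, with a round tab (radius 7 mm, full height) standing out to 29.5 mm at its +x end; about 20 g. Origin: centre of the block's underside, z up.
- tile3: Chunky light wooden jigsaw piece, one of 2 to 4 alike (absent ones read None): block 40 mm (its x) by 30 mm (its y) by 20 mm high, with a round tab (radius 7 mm, full height) standing out to 29.5 mm at its +x end; about 20 g. Origin: centre of the block's underside, z up.
- tile4: Chunky light wooden jigsaw piece, one of 2 to 4 alike (absent ones read None): block 40 mm (its x) by 30 mm (its y) by 20 mm high, with a round tab (radius 7 mm, full height) standing out to 29.5 mm at its +x end; about 20 g. Origin: centre of the block's underside, z up.
- vise: Small grey and steel hobby vise fixed to the table. Origin: centre of the clamped block's place, on the table. Base 12 mm high, 80 mm wide (y), from x = -110 to +60 mm. Fixed jaw from x = +20 to +42 mm, 60 mm wide, top at 52 mm. The sliding jaw is on the -x side and opens towards the vise's -x.
- jaw (a joint): Travel of the sliding jaw in m: 0 closed on the block, 0.05 fully open (stop). Slides along the vise's -x, about 3 N friction, stays where left. Closed, its face is at vise x = -20 mm; 22 mm thick, 60 mm wide, top at 58.5 mm above the table; a lip reaches 12 mm over the block's top, so the block cannot be lifted until the jaw is open.
- jaw_post (a point): Grip point on the round upright post (16 mm diameter) on top of the sliding jaw: on the post's axis, 82 mm above the table; the post stands from 58.5 to 92.5 mm. It moves with the jaw.
- block: The finished part: wooden block glued from a light and a dark half, 39 (x) by 36 (y) by 40 mm high, about 70 g, with a dark dowel stub (12 mm diameter, 12 mm high, at x = +9 mm) on top. Starts clamped in the vise, standing on its base, axes along the vise's; its y sides are free to grasp. Origin: centre of underside.
- coaster: Round cork coaster, 120 mm diameter, 8 mm thick, fixed to the table. Origin: centre of its underside.
- timer: White square kitchen timer, 96 by 96 by 30 mm, fixed to the table. Origin: centre of its underside. Around the dial are ten black ticks, 30 degrees apart: the long one, on the timer's +x side, is 0; then 1, 2, .. 9 clockwise seen from above.
- dial (a joint): Angle of the timer's grey dial in rad, growing clockwise seen from above: 0 when its black pointer is at the long zero tick, a click every 0.5236 (30 degrees), stops at 0 and 4.71 (9 clicks). 6 is at 3.1416. It snaps to the nearest click when let go; about 0.045 N m turns it over a click. Starts at a click from 0 to 3, rarely on the crest between two.
- dial_grip (a point): Where to grip the dial: on its axis, 61 mm above the table. Turns with the dial; x points along the pointer. The grip bar runs along x: 52 mm long, 12 mm wide (y), from 39 to 67 mm above the table, on a disc of 30 mm radius.
- glue: Bystander: white glue bottle, 44 mm diameter, 110 mm high. Origin: underside.
- mug: Bystander: white mug, 76 mm diameter, 85 mm high. Origin: underside.
- spinner: Bystander: flat blue game arrow, 170 mm long, 5 mm thick. Origin: underside.
- pawn: Bystander: dark wooden game pawn, 26 mm diameter, 42 mm high. Origin: underside.
- die: Bystander: light wooden die, 18 mm. Origin: underside.
- brush: Bystander: glue brush, 160 mm long, lying on the table.

How it is judged:
By the outcome, as a careful person would: the job done as asked, in the order asked, and still so for the second after the job is handed in, with the robot touching nothing.
Of tile1, tile2, tile3, tile4 only 2 to 4 are there at a start; the rules pass over those that are not, and their reading is None.
At some moment in a run one of tile1, tile2, tile3, tile4 may be knocked a few centimetres aside while the robot is not near it.
Once in a run the grip may slacken for a moment while it holds something.
It also fails if it takes over 210 s, if anything falls off the work surface, if the arm or the gripper's body presses on something with over 40 N, if the wrist force passes 120 N, or if a joint passes its speed limit or range.

ROBOT

A 6-joint arm with a two-finger parallel gripper is mounted at the origin on the work surface. World frame = base frame: x ahead of the robot, y to its left, z up, the work surface at z = 0. Lengths are in m, angles in rad, forces in N, time in s.
With the tool pointing down it reaches from about 0.25 to 0.775 m from the base axis. Payload 4 kg.
Tool frame: the origin (TCP) lies on the centre line of the jaws, within the pads' length; the fingertips stand 25 mm ahead of it and the grasp point (between the pads) lies 6 mm ahead of it; z points along the fingers, y is the line along which they close (so a half turn about z gives the same grasp; the last joint's range is limited). The gripper opens to 94 mm and grips with 3 to 60 N. Pads are 16 mm wide; open, the fingers measure 119 mm over their backs; the gripper's body (75 mm by 177 mm) begins 78 mm behind the grasp point.
Start: joints at [0.998, 0.087, 1.371, -0, 1.684, -0.103], TCP at [0.249, 0.49, 0.231] pointing down, gripper open.
Joint ranges: [-3.1, 3.1], [-0.76, 2.03], [0.27, 2.55], [-1.08, 4.22], [0.17, 2.65], [-2.57, 2.57]. Speed limits (rad/s): [2.79, 2.79, 3.14, 3.14, 3.14, 3.14].

INTERFACE

Orientations are given as [roll, pitch, yaw] about the fixed x, y, z axes, in that order (R = Rz(yaw) Ry(pitch) Rx(roll)).
In Python, from bench import robot, imaging gives the robot as it stands. The module is installed in compiled form; this text tells all that it offers.
- The arm moves only by the tool drive_tool, never from a script. Its argument "series" is a list of rows, each a list of 3 entries, a list of its own where there are three numbers: the finger opening in m, from 0 to 0.094, then the shift along the tool's x, y, z in m, then the turn, a rotation vector about the tool's x, y, z in rad. A call has 1 to 5 rows; each row is the pose to reach, as a shift and turn from the pose commanded when the call began, along the tool's axes at that moment; what a row does not reach only later rows make up. A row lasts 1/8 s, in which the tool goes at most 62.5 mm and 10.7 degrees, less where a joint would pass 70% of its speed; a pose out of reach is approached as far as the arm can. A call with a gripper value outside its range is refused whole. The fingers move at their own pace and stop on an object; the grip force is fixed at half the most. Time passes only in rows, so rows that repeat a pose let the fingers close. It gives the time, the measured TCP pose, the force, the opening and the grip force at its end, in the units of the state.
- robot.get_obs(): the state, without advancing time (a new reading comes with each control period).
- imaging.snapshot(name): name is "scene" or "side" or "wrist"; returns the picture (384x512x3 uint8, red, green, blue); there is no depth.
- imaging.get_calibration(name): a dict with "intrinsics" (3x3 intrinsics, pixels), "position" and "rotation" of the camera in the world. Camera axes: x right, y up, looking along -z (the intrinsics and any distortion apply to the point x, -y, -z); pixel columns grow to the right and rows downward; lengths in m; the calibration is good to about 2 mm. A picture is of the moment at which its call begins: read the wrist's pose just before it. get_calibration takes no time and is no camera call; for the wrist camera it gives the pose at the moment of the call.
- robot.close_job(): hands the job in; it is judged then, once.
The state is a dict: "time": time; "joint_positions": joint angles; "qvel": joint speeds; "joint_torque": joint torques, N m; "tool_pos": TCP position; "ee_rot": TCP orientation; "wrist_force": force on the tool from outside, world axes, zero at the start; "wrist_torque": the same for the moment, N m; "width": finger opening in m; "finger_force": force on a finger pad.
Only numpy, scipy, OpenCV 4.12 (cv2) and the standard library are available. Lean on these libraries where they do the work, as an engineer would, in place of code of your own. Each camera call takes 0.05 s, during which the arm holds its last target. There are 200 camera calls.

## Working session

There is one attempt and no reset: what is moved stays moved. The work goes in short steps, Python scripts to look and compute and a tool call to move; the robot and the scene stay as the last step left them, time stands still between calls to the robot, and variables do not carry over. Pictures are saved under pics/ and viewed, at most 14 in all, crops included, and the job is handed in when it is done.

Besides the shell and the picture viewer there is one more tool, called after "Emit:" as name(argument=value, ...), one argument or row to a line, values as JSON. drive_tool: Moves the arm, as the interface text tells. Its arguments: {"type":"object","properties":{"series":{"type":"array"}},"required":["series"]}

```bash
mkdir -p pics; ls
cat > h.py <<'E'
import numpy as np, cv2
from bench import robot, imaging
def snap(n,f):
    c=imaging.get_calibration(n); im=imaging.snapshot(n)
    cv2.imwrite(f'pics/{f}.png',cv2.cvtColor(im,cv2.COLOR_RGB2BGR)); np.savez(f'pics/{f}.npz',im=im,**{k:np.array(v) for k,v in c.items() if k in('intrinsics','position','rotation')})
    return c
def ld(f): return np.load(f'pics/{f}.npz')
def ray(c,u,v):
    K=np.array(c['intrinsics']);d=np.linalg.inv(K)@[u,v,1.]; d=np.array([d[0],-d[1],-d[2]])
    return np.array(c['position']),np.array(c['rotation'])@d
def atz(c,u,v,z):
    p,d=ray(c,u,v); return p+d*(z-p[2])/d[2]
def proj(c,P):
    K=np.array(c['intrinsics']);q=np.array(c['rotation']).T@(np.array(P)-np.array(c['position'])); q=K@[q[0],-q[1],-q[2]]; return q[:2]/q[2]
def tri(obs):
    A=np.zeros((3,3));b=np.zeros(3)
    for c,u,v in obs:
        p,d=ray(c,u,v);d/=np.linalg.norm(d);M=np.eye(3)-np.outer(d,d);A+=M;b+=M@p
    return np.linalg.solve(A,b)
E
python3 - <<'E'
from h import *
for n in('scene','side','wrist'):
    c=snap(n,n+'0'); print({k:np.round(v,3).tolist() if k!='name' else v for k,v in c.items()})
o=robot.get_obs(); print(o)
E
```

```text
pics
{'intrinsics': [[394.019, 0.0, 255.464], [0.0, 394.019, 192.642], [0.0, 0.0, 1.0]], 'position': [1.357, -0.009, 0.832], 'rotation': [0.827, -0.019, 1.573]}
{'intrinsics': [[498.376, 0.0, 258.702], [0.0, 498.376, 190.706], [0.0, 0.0, 1.0]], 'position': [0.246, 1.113, 0.851], 'rotation': [0.991, -0.01, -2.878]}
{'intrinsics': [[271.011, 0.0, 252.34], [0.0, 271.011, 189.009], [0.0, 0.0, 1.0]], 'position': [0.177, 0.526, 0.385], 'rotation': [-0.278, 0.001, 1.101]}
{'time': 0.15, 'joint_positions': array([ 9.97887302e-01,  8.77714229e-02,  1.37191751e+00,  2.08294977e-05,
        1.68362522e+00, -1.03096774e-01]), 'qvel': array([-0.00043781, -0.00348602, -0.00449356,  0.00215277,  0.00017091,
       -0.00061858]), 'joint_torque': array([ 1.11150170e-03, -3.40643370e+01, -3.02793038e+01,  7.18185701e-02,
        3.04400758e-02, -1.08750392e-04]), 'tool_pos': array([0.24877651, 0.49007722, 0.2295753 ]), 'ee_rot': array([-3.13988242e+00, -1.97758329e-04,  2.67178256e+00]), 'wrist_force': array([-0.30179796, -0.6810618 , -0.336822  ]), 'wrist_torque': array([-0.00875013,  0.06316492,  0.02333285]), 'finger_force': 0.0, 'width': 0.09440054440867802}
```

```bash
cat >> h.py <<'E'
from scipy.spatial.transform import Rotation as Ro
_r=ray;_p=proj
def fix(c):
    c={k:np.array(c[k]) for k in('intrinsics','position','rotation')}
    if c['rotation'].shape==(3,): c['rotation']=Ro.from_euler('xyz',c['rotation']).as_matrix()
    return c
def ray(c,u,v): return _r(fix(c),u,v)
def proj(c,P): return _p(fix(c),P)
E
python3 - <<'E'
import cv2
for n in('scene','side'):
    im=cv2.imread(f'pics/{n}0.png'); cv2.imwrite(f'pics/{n}0b.png',cv2.resize(im,(800,600),interpolation=cv2.INTER_CUBIC))
E
```

```text
(no output)
```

View pics/scene0b.png

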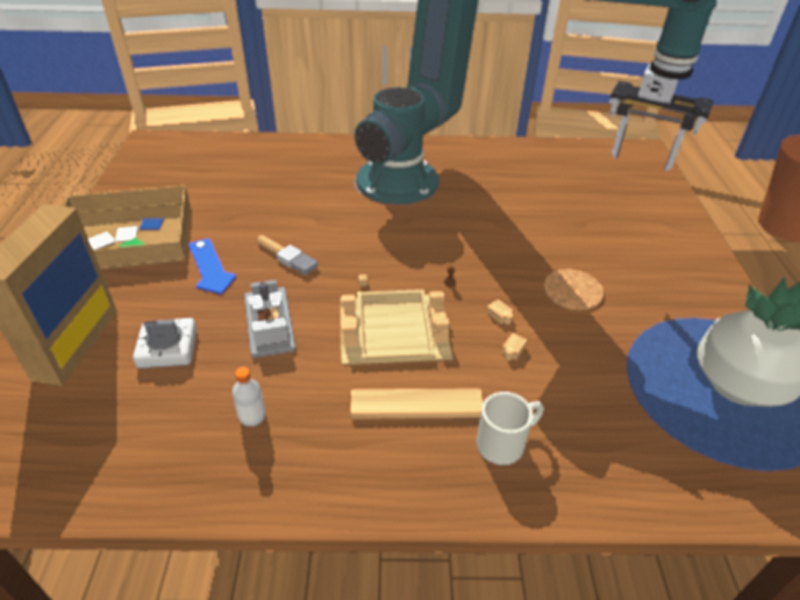

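View pics/side0b.png

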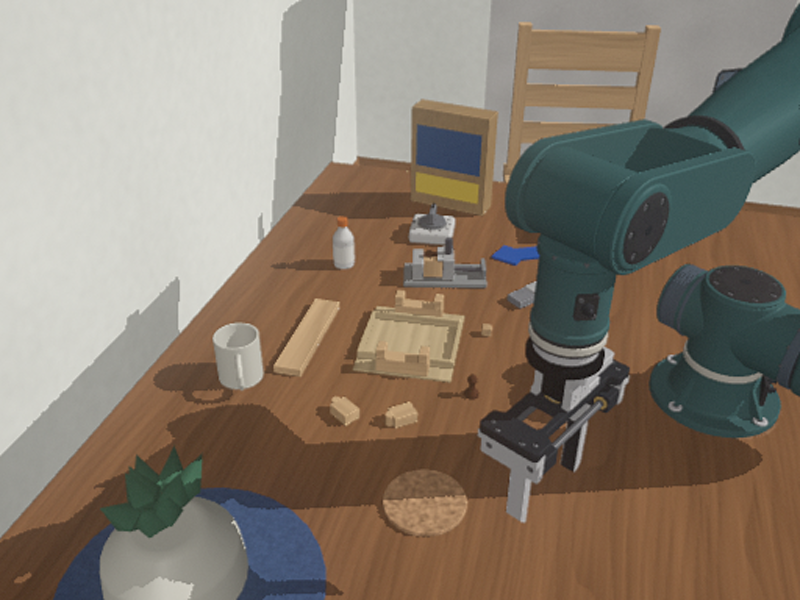

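Run:
```python
from h import *
c=ld('scene0');s=ld('side0');k=.64
P={'tile1':(501,311,.02),'tile2':(514,345,.02),'coaster':(575,290,.008),'traycen':(395,326,.004),'bar':(416,402,.016),'post':(264,287,.0925),'dial':(163,333,.067),'mug':(503,430,.04),'glue':(248,405,.04),'pawn':(450,278,.02),'die':(363,281,.01)}
for n,(u,v,z) in P.items(): print(n,atz(c,u*k,v*k,z).round(3))
S={'tile1':(402,412,.02),'tile2':(345,408,.02),'coaster':(425,500,.008),'traycen':(411,343,.004),'bar':(309,335,.016),'post':(449,240,.0925),'dial':(433,210,.067)}
print()
for n,(u,v,z) in S.items():
    t=tri([(c,P[n][0]*k,P[n][1]*k),(s,u*k,v*k)]); print(n,atz(s,u*k,v*k,z).round(3),t.round(3))
o=robot.get_obs();T=Ro.from_euler('xyz',o['ee_rot']).as_matrix();print(T.round(3))
w=fix(ld('wrist0')); print((T.T@(w['position']-o['tool_pos'])).round(4),(T.T@w['rotation']).round(3))
```

```text
tile1 [0.498 0.2   0.02 ]
tile2 [0.587 0.213 0.02 ]
coaster [0.42  0.362 0.008]
traycen [ 0.527 -0.003  0.004]
bar [0.717 0.033 0.016]
post [ 0.521 -0.241  0.093]
dial [ 0.615 -0.403  0.067]
mug [0.788 0.166 0.04 ]
glue [ 0.746 -0.237  0.04 ]
pawn [0.402 0.108 0.02 ]
die [ 0.404 -0.069  0.01 ]

tile1 [0.486 0.207 0.02 ] [0.489 0.201 0.013]
tile2 [0.576 0.223 0.02 ] [0.579 0.215 0.012]
coaster [0.409 0.365 0.008] [0.412 0.363 0.003]
traycen [0.524 0.005 0.004] [ 0.525 -0.002  0.   ]
bar [0.705 0.048 0.016] [0.71  0.034 0.006]
post [ 0.51  -0.236  0.093] [ 0.512 -0.244  0.086]
dial [ 0.582 -0.405  0.067] [ 0.59  -0.418  0.052]
[[-0.892  0.453 -0.001]
 [ 0.453  0.892 -0.001]
 [ 0.    -0.002 -1.   ]]
[ 0.0805 -0.0003 -0.1549] [[-0.     0.962  0.274]
 [ 1.     0.001 -0.   ]
 [-0.001  0.274 -0.962]]
```

View pics/wrist0.png

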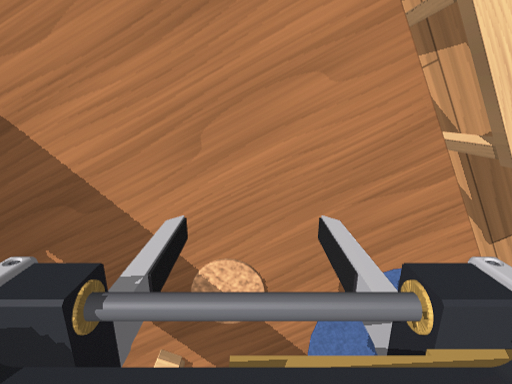

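The scene shows two tiles right of the tray (about (501,311) and (514,345) in the enlarged scene picture), coaster (575,290), tray (395,326), bar (416,402), vise post (264,287) and timer dial (163,333). The side view agrees, and the wrist view shows mostly coaster and table. I'm moving above the tray with yaw 0.

Emit:
drive_tool(
  series=[
    [0.094,[-0.223,-0.162,-0.07],[0,0,0.9]],
    [0.094,[-0.223,-0.162,-0.07],[0,0,0.9]],
    [0.094,[-0.223,-0.162,-0.07],[0,0,0.9]],
    [0.094,[-0.223,-0.162,-0.07],[0,0,0.9]],
    [0.094,[-0.223,-0.162,-0.07],[0,0,0.9]],
  ],
)

```text
time: 0.78
tool_pos: [0.3754, 0.2427, 0.3013]
ee_rot: [3.14, 0.0, 1.764]
wrist_force: [0.1, -0.3, 0.6]
width: 0.0941
finger_force: 0.0
```

Emit:
drive_tool(
  series=[
    [0.094,[-0.265,0.074,0],[0,0,0.9]],
    [0.094,[-0.265,0.074,0],[0,0,0.9]],
    [0.094,[-0.265,0.074,0],[0,0,0.9]],
    [0.094,[-0.265,0.074,0],[0,0,0.9]],
    [0.094,[-0.265,0.074,0],[0,0,0.9]],
  ],
)

```text
time: 1.4
tool_pos: [0.5006, -0.0029, 0.2995]
ee_rot: [-3.141, 0.001, 0.863]
wrist_force: [0.5, -0.3, -0.5]
width: 0.0939
finger_force: 0.0
```

Emit:
drive_tool(
  series=[
    [0.094,[0,0,0],[0,0,0.872]],
    [0.094,[0,0,0],[0,0,0.872]],
    [0.094,[0,0,0],[0,0,0.872]],
    [0.094,[0,0,0],[0,0,0.872]],
    [0.094,[0,0,0],[0,0,0.872]],
  ],
)

```text
time: 2.02
tool_pos: [0.4998, 0.0001, 0.3]
ee_rot: [-3.141, 0.001, -0.005]
wrist_force: [0.6, -0.2, -0.1]
width: 0.0939
finger_force: 0.0
```

Run:
```python
from h import *
snap('wrist','w1'); im=cv2.imread('pics/w1.png'); cv2.imwrite('pics/w1b.png',cv2.resize(im,(800,600),interpolation=cv2.INTER_CUBIC))
```

```text
(no output)
```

View pics/w1b.png

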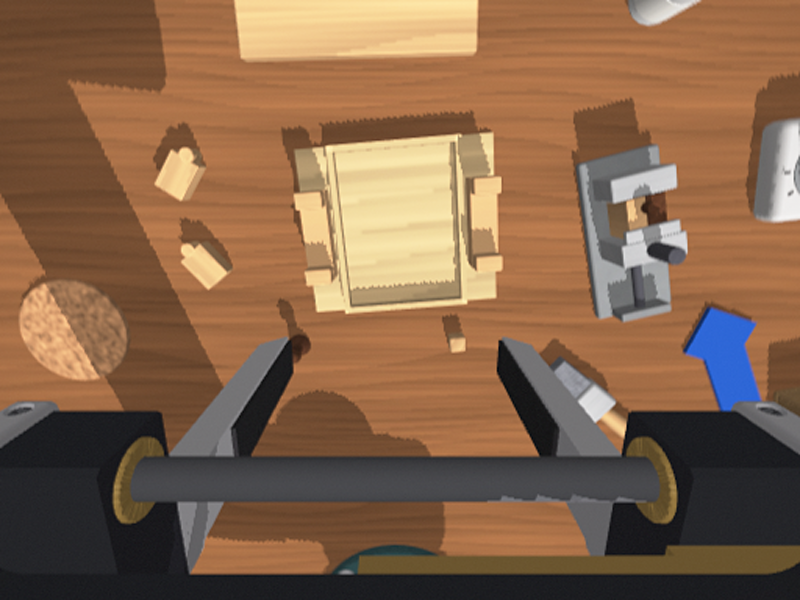

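The wrist view shows two tiles at (180,174) and (205,262), tray around (395,222), coaster (73,330), vise (630,240) with the post top near (678,255), and the bar and timer at the edges. A second viewpoint over the vise comes next.

Emit:
drive_tool(
  series=[
    [0.094,[0.02,0.24,0.03],[0,0,0]],
    [0.094,[0.02,0.24,0.03],[0,0,0]],
    [0.094,[0.02,0.24,0.03],[0,0,0]],
    [0.094,[0.02,0.24,0.03],[0,0,0]],
    [0.094,[0.02,0.24,0.03],[0,0,0]],
  ],
)

```text
time: 2.7
tool_pos: [0.519, -0.2431, 0.268]
ee_rot: [-3.14, 0.004, -0.004]
wrist_force: [-0.2, 1.0, -0.7]
width: 0.0941
finger_force: 0.0
```

Run:
```python
from h import *
snap('wrist','w2'); im=cv2.imread('pics/w2.png'); cv2.imwrite('pics/w2b.png',cv2.resize(im,(800,600),interpolation=cv2.INTER_CUBIC))
```

```text
(no output)
```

View pics/w2b.png

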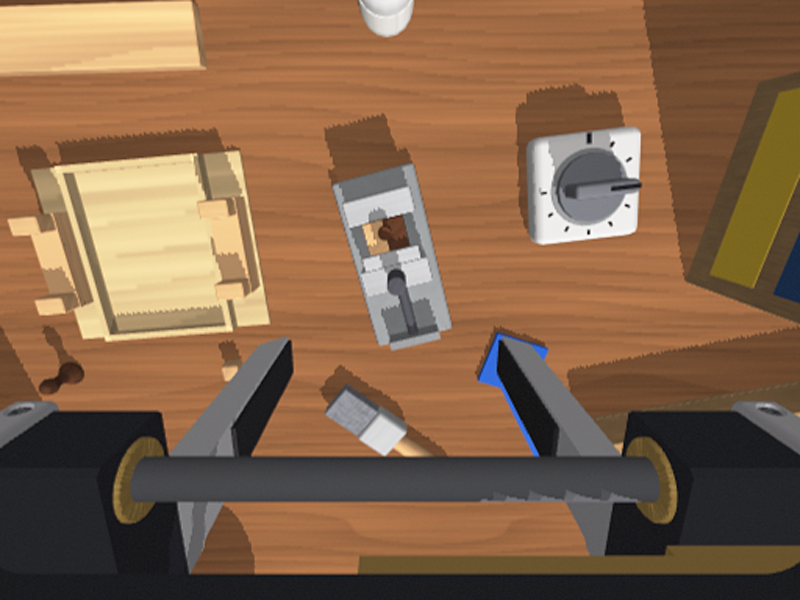

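The view shows the vise base corners at (333,184),(411,163),(451,330),(388,349), post top (397,276), the timer's long tick at the top (589,138), and its pointer to the right at click 3.

```bash
cat >> h.py <<'E'
from scipy.optimize import least_squares
def fit(obs,x0,zfree=True):
    # obs: list (cam, objpoint, (u,v) in 800x600)
    def f(q):
        R=Ro.from_euler('z',q[2]).as_matrix(); r=[]
        for c,p,uv in obs: r+=list(proj(c,R@np.array(p)+[q[0],q[1],q[3] if zfree else 0])-np.array(uv)*.64)
        return r
    s=least_squares(f,list(x0)+[0]*zfree); return s.x.round(4),np.abs(s.fun).max().round(2), np.array(s.fun).reshape(-1,2).round(1).tolist()
E
python3 - <<'E'
from h import *
a=ld('w1');b=ld('w2')
V=[(.06,.04,.012),(.06,-.04,.012),(-.11,-.04,.012),(-.11,.04,.012)]
ob=[(b,p,u) for p,u in zip(V,[(333,184),(411,163),(451,330),(388,349)])]+[(a,p,u) for p,u in zip(V,[(577,165),(658,147),(671,309),(598,320)])]
print(fit(ob,(.55,-.24,0)))
F=[(.042,.03,.052),(.042,-.03,.052),(.02,-.03,.052),(.02,.03,.052)]
ob=[(b,p,u) for p,u in zip(F,[(343,208),(408,187),(415,206),(350,227)])]+[(a,p,u) for p,u in zip(F,[(605,181),(674,164),(677,187),(612,198)])]
print('fixedjaw',fit(ob,(.55,-.24,0)))
print('post',tri([(b,397*.64,276*.64),(a,679*.64,255*.64)]),atz(b,397*.64,276*.64,.0925))
print('coast',atz(a,73*.64,330*.64,.008))
D=[(r*.048*s,r2*.048,.03) for r,r2,s in((1,1,1),(1,-1,1),(-1,-1,1),(-1,1,1))]
print('timer',fit([(b,p,u) for p,u in zip(D,[(527,140),(641,127),(640,234),(534,245)])],(.6,-.4,0),False))
C=[]
for x in(.037,-.037):
  for y in (.084,-.084): C.append((x,y,.05))
ob=[(a,p,u) for p,u in zip(C,[(310,200),(487,185),(319,277),(487,263)])]+[(b,p,u) for p,u in zip(C,[(24,226),(217,207),(56,306),(236,290)])]
print('tray',fit(ob,(.52,0,0)))
E
```

```text
(array([ 0.5381, -0.2382,  0.2539, -0.0031]), np.float64(5.07), [[-0.2, 2.3], [2.3, 1.3], [2.0, 0.1], [-5.1, -0.5], [0.1, 1.0], [-0.4, -1.3], [0.4, -3.8], [0.6, 0.4]])
fixedjaw (array([ 0.5408, -0.2378,  0.2689, -0.0038]), np.float64(3.44), [[-0.5, -2.5], [0.7, -1.4], [0.4, 2.5], [-0.1, 1.1], [1.7, -0.6], [-0.5, -1.5], [-1.0, -0.9], [-0.7, 3.4]])
post [ 0.51525694 -0.24515316  0.0927136 ] [ 0.51963409 -0.2448329   0.0925    ]
coast [0.41308507 0.36192665 0.008     ]
timer (array([ 0.5848, -0.4145,  0.1272]), np.float64(1.89), [[1.5, -0.2], [-0.1, -1.8], [-1.3, 0.3], [-0.1, 1.9]])
tray (array([ 0.5259, -0.0062,  0.0848, -0.0033]), np.float64(2.8), [[-0.7, 0.6], [0.2, -0.4], [0.5, 0.0], [1.7, -0.6], [2.8, -0.2], [-0.9, 1.0], [-1.1, -0.4], [-2.5, -0.1]])
```

Emit:
drive_tool(
  series=[
    [0.094,[-0.005,0.006,0.14],[0,0,-0.26]],
    [0.094,[-0.005,0.006,0.14],[0,0,-0.26]],
    [0.094,[-0.005,0.006,0.14],[0,0,-0.26]],
    [0.094,[-0.005,0.006,0.14],[0,0,-0.26]],
    [0.094,[-0.005,0.006,0.14],[0,0,-0.26]],
  ],
)

```text
time: 3.38
tool_pos: [0.517, -0.2464, 0.1343]
ee_rot: [3.137, -0.005, 0.26]
wrist_force: [1.6, 0.6, -0.1]
width: 0.0939
finger_force: 0.0
```

Run:
```python
from h import *
snap('wrist','w3'); im=cv2.imread('pics/w3.png')
a=cv2.imread('pics/w1.png')
m=np.zeros((600,800,3),np.uint8)
m[:300,:400]=cv2.resize(im[130:280,156:356],None,fx=2,fy=2,interpolation=cv2.INTER_CUBIC)
m[:300,400:]=cv2.resize(a[70:170,85:185+33],(400,300),interpolation=cv2.INTER_CUBIC)
m[300:,:450]=cv2.resize(a[78:208,182:332],(450,300) if 0 else (346,300),interpolation=cv2.INTER_CUBIC)[:, :450] if 0 else cv2.resize(a[78:208,180:375][:,:],(450,300),interpolation=cv2.INTER_CUBIC)
m[300:,450:]=cv2.resize(a[165:250,0:99],(350,300),interpolation=cv2.INTER_CUBIC)
cv2.imwrite('pics/m3.png',m)
```

```text
(no output)
```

View pics/m3.png

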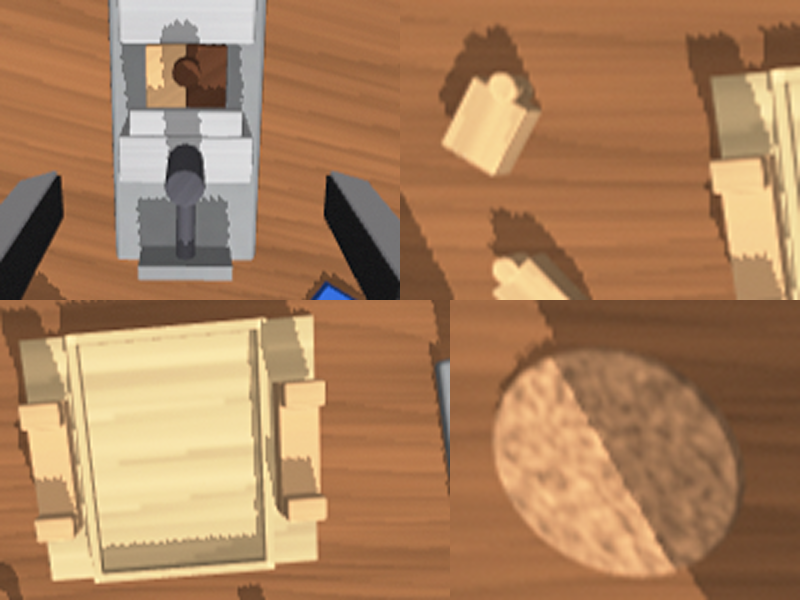

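The crop shows the vise aligned with the tool, with the post top at (185,188) in the crop, which is original (248.5,224). The tiles, tray and coaster are clear too.

Run:
```python
from h import *
c=ld('w3');o=robot.get_obs();T=Ro.from_euler('xyz',o['ee_rot']).as_matrix()
print(o['tool_pos'])
P=atz(c,248.5,224,.0925);print('post',P.round(4),'tool',(T.T@(P-o['tool_pos'])).round(4))
P=tri([(c,248.5,224),(ld('w2'),397*.64,276*.64),(ld('w1'),679*.64,255*.64)]);print('tri',P.round(4),'tool',(T.T@(P-o['tool_pos'])).round(4))
# tiles from w1: crop1 origin (85,70), scale 3.0; block-top corners
a=ld('w1'); q=lambda u,v:((85+(u-400)*133/400)/.64,(70+v/3)/.64)
B=[(.02,.015,.02),(.02,-.015,.02),(-.02,-.015,.02),(-.02,.015,.02)]
t=[(478,74),(531,107),(495,176),(443,145)]
print('tile1',fit([(a,p,q(*u)) for p,u in zip(B,t)],(.58,.21,.3),False))
# coaster crop origin (0,165), scale 350/99,300/85
print('coaster',atz(a,(617-450)*99/350,165+(462-300)*85/300,.008))
q=lambda u,v:((180+u*195/450)/.64,(78+(v-300)*130/300)/.64)
pts={(.0,.0):None}
C=[(.045,.097,.05),(.045,.071,.05),(.045,-.071,.05),(.045,-.097,.05),(-.045,.097,.05),(-.045,.071,.05),(-.045,-.071,.05),(-.045,-.097,.05)]
print('tray',fit([(a,p,q(*u)) for p,u in zip(C,[(19,406),(59,402),(284,382),(325,380),(38,542),(76,538),(290,520),(327,517)])],(.52,0,0)))
W=[(.086,.066,.018),(.086,-.066,.018),(-.086,-.066,.018),(-.086,.066,.018)]
print('tray2',fit([(a,p,q(*u)) for p,u in zip(W,[(65,336),(262,319),(273,568),(98,582)])],(.52,0,0),False))
```

```text
[ 0.51692624 -0.24658449  0.13436292]
post [ 0.5111 -0.2446  0.0925] tool [-0.0053 -0.0036  0.0418]
tri [ 0.5147 -0.2444  0.0952] tool [-0.0018 -0.0028  0.0391]
tile1 (array([ 0.5799,  0.2139, -0.5839]), np.float64(0.64), [[-0.5, 0.2], [-0.2, 0.5], [0.5, -0.2], [0.2, -0.6]])
coaster [0.41364041 0.36089964 0.008     ]
tray (array([ 0.5258, -0.0061,  0.0803, -0.0031]), np.float64(0.78), [[-0.1, -0.3], [0.2, -0.1], [-0.2, -0.1], [0.0, -0.8], [0.3, 0.0], [0.5, 0.4], [-0.8, 0.6], [0.1, 0.4]])
tray2 (array([ 0.5255, -0.0051,  0.0836]), np.float64(1.2), [[-0.4, 0.3], [0.8, -0.5], [0.8, -0.0], [-1.2, 0.5]])
```

Emit:
drive_tool(
  series=[
    [0.094,[-0.003,-0.003,0.03],[0,0,0]],
    [0.094,[-0.003,-0.003,0.042],[0,0,0]],
    [0.04,[-0.003,-0.003,0.042],[0,0,0]],
    [0.0,[-0.003,-0.003,0.042],[0,0,0]],
    [0.0,[-0.003,-0.003,0.042],[0,0,0]],
  ],
)

```text
time: 4.05
tool_pos: [0.5119, -0.2442, 0.0897]
ee_rot: [3.14, -0.002, 0.26]
wrist_force: [-0.4, -0.9, -0.2]
width: 0.0672
finger_force: 0.0
```

Emit:
drive_tool(
  series=[
    [0.0,[0,0,0],[0,0,0]],
    [0.0,[0,0,0],[0,0,0]],
    [0.0,[0,0,0],[0,0,0]],
    [0.0,[0,0,0],[0,0,0]],
  ],
)

```text
time: 4.55
tool_pos: [0.5112, -0.2437, 0.0884]
ee_rot: [-3.141, -0.0, 0.26]
wrist_force: [-0.3, 0.0, -0.6]
width: 0.0272
finger_force: 0.0
```

Emit:
drive_tool(
  series=[
    [0.0,[0,0,0],[0,0,0]],
    [0.0,[0,0,0],[0,0,0]],
    [0.0,[0,0,0],[0,0,0]],
    [0.0,[0,0,0],[0,0,0]],
  ],
)

```text
time: 5.05
tool_pos: [0.5114, -0.2444, 0.0885]
ee_rot: [3.14, -0.0, 0.26]
wrist_force: [1.2, -4.5, -2.3]
width: 0.0158
finger_force: 30.0
```

Emit:
drive_tool(
  series=[
    [0.0,[-0.01,0,0],[0,0,0]],
    [0.0,[-0.02,0,0],[0,0,0]],
    [0.0,[-0.03,0,0],[0,0,0]],
    [0.0,[-0.04,0,0],[0,0,0]],
    [0.0,[-0.045,0,0],[0,0,0]],
  ],
)

```text
time: 5.68
tool_pos: [0.4683, -0.2554, 0.0885]
ee_rot: [3.141, -0.002, 0.26]
wrist_force: [4.6, -3.2, -4.4]
width: 0.0155
finger_force: 30.0
```

Emit:
drive_tool(
  series=[
    [0.0,[-0.005,0,0],[0,0,0]],
    [0.0,[-0.007,0,0],[0,0,0]],
    [0.0,[-0.007,0,0],[0,0,0]],
    [0.0,[-0.007,0,0],[0,0,0]],
  ],
)

```text
time: 6.18
tool_pos: [0.4628, -0.2568, 0.0885]
ee_rot: [3.141, -0.004, 0.26]
wrist_force: [7.2, -2.8, -4.9]
width: 0.0154
finger_force: 30.0
```

Emit:
drive_tool(
  series=[
    [0.0,[-0.004,0,0],[0,0,0]],
    [0.0,[-0.004,0,0],[0,0,0]],
    [0.0,[-0.004,0,0],[0,0,0]],
  ],
)

```text
time: 6.55
tool_pos: [0.4625, -0.2569, 0.0885]
ee_rot: [3.14, -0.013, 0.261]
wrist_force: [17.0, 0.0, -10.4]
width: 0.0149
finger_force: 30.0
```

Emit:
drive_tool(
  series=[
    [0.06,[0.004,0,0],[0,0,0]],
    [0.06,[0.004,0,0],[0,0,0]],
    [0.06,[0.004,0,0],[0,0,0]],
    [0.07,[0.004,0,-0.025],[0,0,0]],
    [0.07,[0.004,0,-0.062],[0,0,0]],
  ],
)

```text
time: 7.18
tool_pos: [0.4596, -0.2564, 0.1496]
ee_rot: [-3.138, 0.003, 0.259]
wrist_force: [-0.3, 0.1, 0.2]
width: 0.062
finger_force: 0.0
```

Emit:
drive_tool(
  series=[
    [0.07,[0.043,0,0],[0,0,0]],
    [0.07,[0.083,0,0],[0,0,0]],
    [0.07,[0.083,0,0],[0,0,0]],
    [0.07,[0.083,0,0],[0,0,0]],
  ],
)

```text
time: 7.68
tool_pos: [0.5403, -0.2358, 0.1501]
ee_rot: [-3.141, 0.001, 0.26]
wrist_force: [-0.2, 0.9, 0.1]
width: 0.0704
finger_force: 0.0
```

Run:
```python
from h import *
snap('wrist','w4'); im=cv2.imread('pics/w4.png')
cv2.imwrite('pics/m4.png',cv2.resize(im[130:280,156:356],None,fx=4,fy=4,interpolation=cv2.INTER_CUBIC))
print(robot.get_obs()['tool_pos'])
```

```text
[ 0.54014883 -0.23596165  0.15027314]
```

View pics/m4.png

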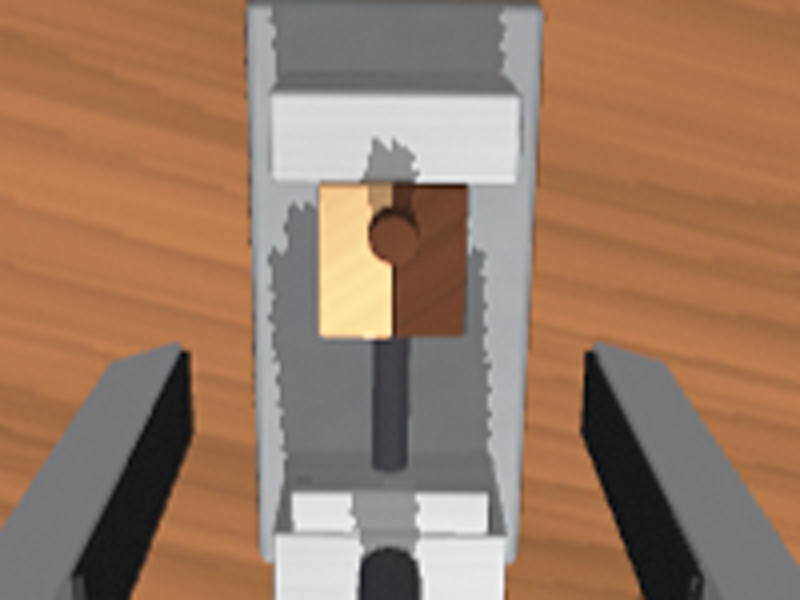

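The jaw is open and the block is visible: its top corners are (319,183), (467,183), (467,337), (320,338), with the dowel at (394,237).

Run:
```python
from h import *
c=ld('w4');q=lambda u,v:((156+u/4)/.64,(130+v/4)/.64)
B=[(.0195,.018,.052),(.0195,-.018,.052),(-.0195,-.018,.052),(-.0195,.018,.052)]
for zf in(True,False):
  r=fit([(c,p,q(*u)) for p,u in zip(B,[(319,183),(467,183),(467,337),(320,338)])],(.54,-.24,.26),zf);print(r)
  o=robot.get_obs();T=Ro.from_euler('xyz',o['ee_rot']).as_matrix();print((T.T@(np.r_[r[0][:2],.045]-o['tool_pos'])).round(4))
```

```text
(array([ 0.5417, -0.2369,  0.2637,  0.0017]), np.float64(0.43), [[-0.4, 0.2], [0.4, 0.0], [-0.2, -0.1], [0.2, -0.2]])
[0.0014 0.0014 0.1053]
(array([ 0.5412, -0.2371,  0.2637]), np.float64(0.34), [[-0.3, 0.3], [0.3, 0.2], [-0.3, -0.2], [0.3, -0.3]])
[0.0008 0.0014 0.1053]
```

Emit:
drive_tool(
  series=[
    [0.07,[0.001,0.001,0.06],[0,0,0]],
    [0.07,[0.001,0.001,0.105],[0,0,0]],
    [0.07,[0.001,0.001,0.105],[0,0,0]],
    [0.02,[0.001,0.001,0.105],[0,0,0]],
    [0.02,[0.001,0.001,0.105],[0,0,0]],
  ],
)

```text
time: 8.35
tool_pos: [0.5436, -0.2374, 0.0484]
ee_rot: [3.138, -0.003, 0.259]
wrist_force: [1.3, -0.3, -0.3]
width: 0.0538
finger_force: 0.0
```

Emit:
drive_tool(
  series=[
    [0.02,[0,0,0],[0,0,0]],
    [0.02,[0,0,0],[0,0,0]],
    [0.02,[0,0,0],[0,0,0]],
    [0.02,[0,0,0],[0,0,0]],
    [0.02,[0,0,0],[0,0,0]],
  ],
)

```text
time: 8.98
tool_pos: [0.543, -0.2368, 0.0466]
ee_rot: [3.14, -0.001, 0.26]
wrist_force: [-0.1, 0.3, 5.3]
width: 0.0355
finger_force: 30.0
```

Emit:
drive_tool(
  series=[
    [0.02,[0,0,-0.01],[0,0,0]],
    [0.02,[0,0,-0.03],[0,0,0]],
    [0.02,[0,0,-0.06],[0,0,0]],
    [0.02,[0,0,-0.1],[0,0,0]],
    [0.02,[0,0,-0.1],[0,0,0]],
  ],
)

```text
time: 9.6
tool_pos: [0.5443, -0.2375, 0.1496]
ee_rot: [3.136, -0.006, 0.26]
wrist_force: [0.7, -0.1, -0.2]
width: 0.0357
finger_force: 30.0
```

Emit:
drive_tool(
  series=[
    [0.02,[0.002,-0.04,0],[0,0,0]],
    [0.02,[0.004,-0.08,0],[0,0,0]],
    [0.02,[0.006,-0.12,0],[0,0,0]],
    [0.02,[0.008,-0.16,0],[0,0,0]],
    [0.02,[0.01,-0.2,0],[0,0,0]],
  ],
)

```text
time: 10.22
tool_pos: [0.4992, -0.0392, 0.1433]
ee_rot: [-3.14, 0.003, 0.26]
wrist_force: [-0.5, -0.1, -0.1]
width: 0.0357
finger_force: 30.0
```

Emit:
drive_tool(
  series=[
    [0.02,[0.002,-0.04,0],[0,0,0]],
    [0.02,[0.004,-0.08,0],[0,0,0]],
    [0.02,[0.006,-0.12,0],[0,0,0]],
    [0.02,[0.008,-0.16,0],[0,0,0]],
    [0.02,[0.01,-0.2,0],[0,0,0]],
  ],
)

```text
time: 10.85
tool_pos: [0.4575, 0.1562, 0.1435]
ee_rot: [-3.141, 0.003, 0.26]
wrist_force: [0.5, -0.0, -0.3]
width: 0.0359
finger_force: 30.0
```

Emit:
drive_tool(
  series=[
    [0.02,[0.002,-0.04,0],[0,0,0]],
    [0.02,[0.004,-0.08,0],[0,0,0]],
    [0.02,[0.006,-0.12,0],[0,0,0]],
    [0.02,[0.008,-0.16,0],[0,0,0]],
    [0.02,[0.01,-0.2,0],[0,0,0]],
  ],
)

```text
time: 11.48
tool_pos: [0.4159, 0.3517, 0.1433]
ee_rot: [3.14, 0.003, 0.26]
wrist_force: [-0.4, -0.6, -0.7]
width: 0.0353
finger_force: 30.0
```

Emit:
drive_tool(
  series=[
    [0.02,[0,-0.01,0.02],[0,0,0]],
    [0.02,[0,-0.01,0.04],[0,0,0]],
    [0.02,[0,-0.01,0.04],[0,0,0]],
  ],
)

```text
time: 11.85
tool_pos: [0.4125, 0.3595, 0.1016]
ee_rot: [3.139, 0.007, 0.26]
wrist_force: [-0.9, -0.2, -0.0]
width: 0.0359
finger_force: 30.0
```

Run:
```python
from h import *
snap('wrist','w5');snap('side','s5'); im=cv2.imread('pics/w5.png');s=cv2.imread('pics/s5.png')
m=np.zeros((600,800,3),np.uint8)
m[:384,:512]=im
m[300:600,400:]=cv2.resize(s[250:375,190:357],(400,300),interpolation=cv2.INTER_CUBIC)
cv2.imwrite('pics/m5.png',m)
print(robot.get_obs())
```

```text
{'time': 11.95, 'joint_positions': array([6.12617445e-01, 1.44952957e-01, 1.55983029e+00, 2.18244116e-05,
       1.43849830e+00, 1.92381189e+00]), 'qvel': array([-0.00255463, -0.01784595, -0.02689001,  0.00083069, -0.00116123,
       -0.00045982]), 'joint_torque': array([ 1.45999859e-01, -3.44618833e+01, -2.82808453e+01, -9.72279049e-04,
       -3.09634383e-02,  4.24989980e-05]), 'tool_pos': array([0.41430066, 0.36036908, 0.10469275]), 'ee_rot': array([3.14102905e+00, 1.59222348e-03, 2.59598540e-01]), 'wrist_force': array([ 0.60541881, -0.6597491 ,  0.49301367]), 'wrist_torque': array([ 0.012161  ,  0.15755606, -0.01829077]), 'finger_force': 29.984317123889923, 'width': 0.0357676299226373}
```

View pics/m5.png

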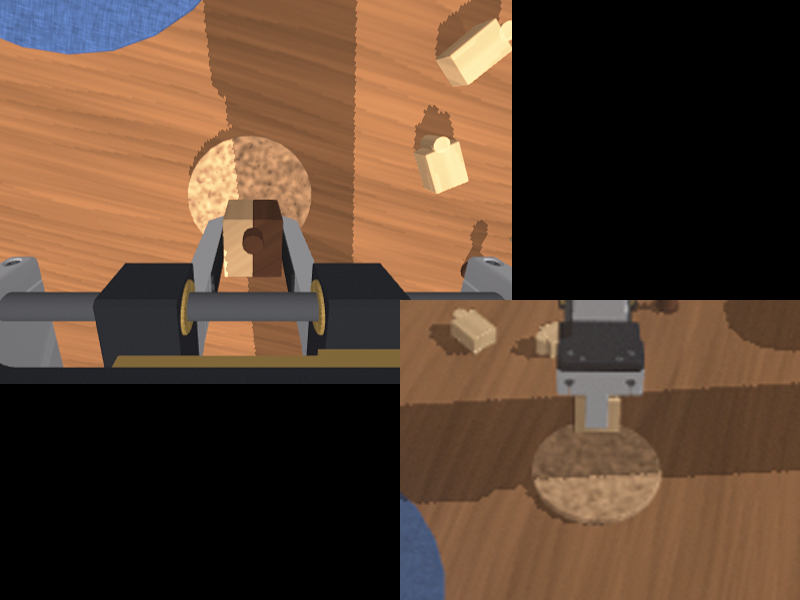

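The block hangs upright in the grip over the coaster. Lowering it now.

Emit:
drive_tool(
  series=[
    [0.02,[0,0,0.03],[0,0,0]],
    [0.02,[0,0,0.055],[0,0,0]],
    [0.02,[0,0,0.061],[0,0,0]],
    [0.02,[0,0,0.061],[0,0,0]],
    [0.02,[0,0,0.062],[0,0,0]],
  ],
)

```text
time: 12.58
tool_pos: [0.4158, 0.3614, 0.0452]
ee_rot: [-3.14, -0.003, 0.26]
wrist_force: [-0.1, -0.2, -1.1]
width: 0.0361
finger_force: 30.0
```

Emit:
drive_tool(
  series=[
    [0.02,[0,0,0.001],[0,0,0]],
    [0.02,[0,0,0.001],[0,0,0]],
  ],
)

```text
time: 12.82
tool_pos: [0.4149, 0.3609, 0.0431]
ee_rot: [-3.141, -0.001, 0.26]
wrist_force: [0.1, 0.1, 0.4]
width: 0.0361
finger_force: 30.0
```

Emit:
drive_tool(
  series=[
    [0.02,[0,0,0.001],[0,0,0]],
    [0.02,[0,0,0.001],[0,0,0]],
    [0.02,[0,0,0.001],[0,0,0]],
  ],
)

```text
time: 13.2
tool_pos: [0.415, 0.361, 0.0426]
ee_rot: [-3.141, -0.001, 0.26]
wrist_force: [-1.4, -0.7, 5.3]
width: 0.0354
finger_force: 30.0
```

Emit:
drive_tool(
  series=[
    [0.07,[0,0,0],[0,0,0]],
    [0.07,[0,0,0],[0,0,0]],
    [0.07,[0,0,0],[0,0,0]],
    [0.08,[0,0,-0.02],[0,0,0]],
    [0.09,[0,0,-0.06],[0,0,0]],
  ],
)

```text
time: 13.82
tool_pos: [0.4132, 0.3597, 0.0995]
ee_rot: [3.14, 0.005, 0.26]
wrist_force: [0.0, 0.6, -0.1]
width: 0.0822
finger_force: 0.0
```

Emit:
drive_tool(
  series=[
    [0.09,[0,0,-0.06],[0,0,0]],
    [0.09,[0,0.06,-0.12],[0,0,0]],
    [0.09,[-0.007,0.12,-0.147],[0,0,0]],
    [0.09,[-0.007,0.164,-0.147],[0,0,0]],
    [0.09,[-0.007,0.164,-0.147],[0,0,0]],
  ],
)

```text
time: 14.45
tool_pos: [0.4513, 0.1975, 0.25]
ee_rot: [3.141, -0.003, 0.254]
wrist_force: [0.4, 1.0, -1.0]
width: 0.0899
finger_force: 0.0
```

Emit:
drive_tool(
  series=[
    [0.09,[0,0,0],[0,0,0]],
    [0.09,[0,0,0],[0,0,0]],
  ],
)

```text
time: 14.7
tool_pos: [0.4494, 0.2016, 0.2475]
ee_rot: [-3.141, 0.002, 0.262]
wrist_force: [-0.6, 0.5, -0.8]
width: 0.0899
finger_force: 0.0
```

Run:
```python
from h import *
snap('wrist','w6'); im=cv2.imread('pics/w6.png')
cv2.imwrite('pics/m6.png',cv2.resize(im[0:300,50:450],(800,600),interpolation=cv2.INTER_CUBIC))
print(robot.get_obs()['tool_pos'],robot.get_obs()['ee_rot'])
```

```text
[0.44942156 0.20169094 0.24753469] [-3.14119032e+00  1.72836113e-03  2.62037389e-01]
```

View pics/m6.png

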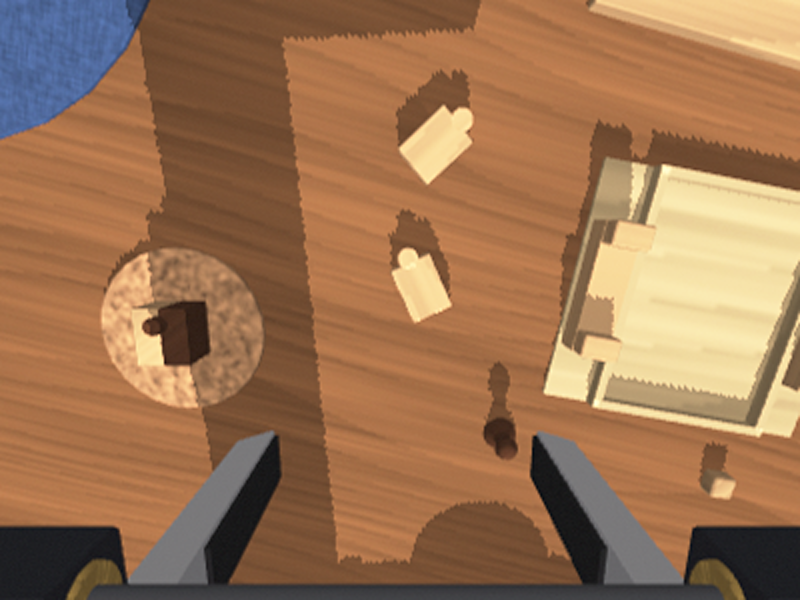

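The block stands on the coaster at about (170,333). The tiles' top centres are near (435,145), heading up-right, and (420,288), heading up. I'll fit their outlines numerically.

Run:
```python
from h import *
c=ld('w6');im=c['im'];h=cv2.cvtColor(im,cv2.COLOR_RGB2HSV)
print(h[80,268],h[145,259],h[70,300],h[147,276])
m=((h[...,2]>205)&(h[...,1]<130)).astype(np.uint8)
n,l,st,ce=cv2.connectedComponentsWithStats(m)
for i in range(1,n):
    x,y,w,hh,A=st[i]
    if 150<A<1500 and 230<x+w/2<300: print(st[i],ce[i])
# silhouette-free fit: maximise overlap of the projected top outline (block+tab) at z=.02
th=np.linspace(-np.pi/2,np.pi/2,13)
out=[(-.02,.015),(-.02,-.015),(.02,-.015),(.02,-.0065)]+[(.0225+.007*np.cos(t),.007*np.sin(t)) for t in th]+[(.02,.0065),(.02,.015)]
def poly(q):
    R=Ro.from_euler('z',q[2]).as_matrix();return np.array([proj(c,R@[*p,.02]+[q[0],q[1],0]) for p in out])
from scipy.optimize import minimize
for u,v,yaw in((267,73,-.5),(260,144,.4)):
    p0=atz(c,u,v,.02)
    msk=np.zeros_like(m);li=l[v-3:v+4,u-3:u+4];k=np.bincount(li[li>0]).argmax();big=cv2.resize((l==k).astype(np.uint8)[v-50:v+50,u-50:u+50],None,fx=4,fy=4,interpolation=cv2.INTER_NEAREST)
    def cost(q):
        P=((poly(q)-[u-50,v-50]+.5)*4*16).astype(np.int32);b=np.zeros_like(big);cv2.fillPoly(b,[P],1,shift=4)
        return 1-(b&big).sum()/max((b|big).sum(),1)
    best=min((minimize(cost,[p0[0],p0[1],yaw+d],method='Nelder-Mead',options=dict(initial_simplex=[[p0[0],p0[1],yaw+d],[p0[0]+.005,p0[1],yaw+d],[p0[0],p0[1]+.005,yaw+d],[p0[0],p0[1],yaw+d+.2]])) for d in(-.3,0,.3)),key=lambda r:r.fun)
    print(best.x.round(4),round(best.fun,3))
```

```text
[ 21  93 251] [ 19 100 247] [ 12 148 188] [ 13 146 188]
[250  53  37  39 826] [268.72154964  70.78692494]
[246 124  30  37 663] [259.60180995 142.30165913]
[ 0.579   0.2166 -0.5753] 0.043
[0.487  0.2006 0.7009] 0.05
```

Emit:
drive_tool(
  series=[
    [0.07,[0.036,0.011,0.05],[0,0,-0.439]],
    [0.07,[0.036,0.011,0.1],[0,0,-0.439]],
    [0.07,[0.036,0.011,0.15],[0,0,-0.439]],
    [0.07,[0.036,0.011,0.17],[0,0,-0.439]],
    [0.07,[0.036,0.011,0.17],[0,0,-0.439]],
  ],
)

```text
time: 15.38
tool_pos: [0.4854, 0.1997, 0.0756]
ee_rot: [-3.139, 0.006, 0.701]
wrist_force: [-0.4, 1.5, -0.5]
width: 0.0703
finger_force: 0.0
```

Emit:
drive_tool(
  series=[
    [0.07,[0,0,0],[0,0,0]],
    [0.07,[0,0,0],[0,0,0]],
    [0.07,[0,0,0],[0,0,0]],
  ],
)

```text
time: 15.75
tool_pos: [0.4884, 0.1994, 0.0798]
ee_rot: [3.141, -0.002, 0.699]
wrist_force: [-0.8, 0.7, 0.4]
width: 0.0698
finger_force: 0.0
```

Emit:
drive_tool(
  series=[
    [0.07,[-0.001,0,0.03],[0,0,0]],
    [0.07,[-0.001,0,0.05],[0,0,0]],
    [0.07,[-0.001,0,0.05],[0,0,0]],
    [0.02,[-0.001,0,0.05],[0,0,0]],
    [0.02,[-0.001,0,0.05],[0,0,0]],
  ],
)

```text
time: 16.38
tool_pos: [0.4879, 0.1987, 0.0299]
ee_rot: [3.141, -0.002, 0.699]
wrist_force: [0.6, -0.4, 0.9]
width: 0.0532
finger_force: 0.0
```

Emit:
drive_tool(
  series=[
    [0.02,[0,0,0],[0,0,0]],
    [0.02,[0,0,0],[0,0,0]],
    [0.02,[0,0,0],[0,0,0]],
    [0.02,[0,0,0],[0,0,0]],
    [0.02,[0,0,0],[0,0,0]],
  ],
)

```text
time: 17.0
tool_pos: [0.4871, 0.1985, 0.0288]
ee_rot: [3.141, -0.001, 0.699]
wrist_force: [-0.2, -0.5, 3.2]
width: 0.0302
finger_force: 30.0
```

Emit:
drive_tool(
  series=[
    [0.02,[0,0,-0.02],[0,0,0]],
    [0.02,[0,0,-0.05],[0,0,0]],
    [0.02,[-0.02,0.025,-0.08],[0,0,0.1]],
    [0.02,[-0.05,0.06,-0.08],[0,0,0.25]],
    [0.02,[-0.08,0.092,-0.08],[0,0,0.4]],
  ],
)

```text
time: 17.62
tool_pos: [0.4849, 0.0754, 0.1088]
ee_rot: [3.141, -0.001, 0.295]
wrist_force: [1.8, -0.2, -0.5]
width: 0.0297
finger_force: 30.0
```

Run:
```python
from h import *
o=robot.get_obs();yaw=o['ee_rot'][2];d=np.array([.4838,-.0094])-o['tool_pos'][:2]
print(o['tool_pos'],yaw,o['width'],'x',np.cos(yaw)*d[0]+np.sin(yaw)*d[1],'y',np.sin(yaw)*d[0]-np.cos(yaw)*d[1],'turn',yaw-.082)
```

```text
[0.48493368 0.07543915 0.10883699] 0.2946753392675072 0.02969502737437624 x -0.025724583488555657 y 0.08085303318538722 turn 0.2126753392675072
```

Emit:
drive_tool(
  series=[
    [0.02,[-0.013,0.04,0],[0,0,0.1]],
    [0.02,[-0.026,0.081,0],[0,0,0.213]],
    [0.02,[-0.026,0.081,0.03],[0,0,0.213]],
    [0.02,[-0.026,0.081,0.06],[0,0,0.213]],
    [0.02,[-0.026,0.081,0.073],[0,0,0.213]],
  ],
)

```text
time: 18.25
tool_pos: [0.4823, -0.0085, 0.0333]
ee_rot: [-3.141, 0.004, 0.085]
wrist_force: [0.2, -0.5, -0.5]
width: 0.0301
finger_force: 30.0
```

Emit:
drive_tool(
  series=[
    [0.02,[0,0,0],[0,0,0]],
    [0.02,[0,0,0.001],[0,0,0]],
    [0.02,[0,0,0.002],[0,0,0]],
  ],
)

```text
time: 18.62
tool_pos: [0.4846, -0.0085, 0.0345]
ee_rot: [3.141, -0.002, 0.086]
wrist_force: [-1.7, -0.6, -0.5]
width: 0.0296
finger_force: 30.0
```

Emit:
drive_tool(
  series=[
    [0.02,[0,0,0.001],[0,0,0]],
    [0.02,[0,0,0.002],[0,0,0]],
    [0.02,[0,0,0.002],[0,0,0]],
  ],
)

```text
time: 19.0
tool_pos: [0.4842, -0.0085, 0.0325]
ee_rot: [-3.142, -0.001, 0.086]
wrist_force: [-1.6, 0.1, 5.0]
width: 0.0301
finger_force: 30.0
```

Emit:
drive_tool(
  series=[
    [0.055,[0,0,0],[0,0,0]],
    [0.055,[0,0,0],[0,0,0]],
    [0.055,[0,0,0],[0,0,0]],
    [0.055,[0,0,-0.03],[0,0,0]],
    [0.06,[0,0,-0.09],[0,0,0]],
  ],
)

```text
time: 19.62
tool_pos: [0.4814, -0.0083, 0.1191]
ee_rot: [-3.14, 0.008, 0.086]
wrist_force: [1.6, -0.5, 0.6]
width: 0.0593
finger_force: 0.0
```

Emit:
drive_tool(
  series=[
    [0.07,[0.034,-0.05,-0.08],[0,0,0.15]],
    [0.07,[0.034,-0.1,-0.08],[0,0,0.3]],
    [0.07,[0.034,-0.15,-0.08],[0,0,0.45]],
    [0.07,[0.034,-0.206,-0.08],[0,0,0.586]],
    [0.07,[0.034,-0.206,-0.08],[0,0,0.586]],
  ],
)

```text
time: 20.25
tool_pos: [0.4992, 0.203, 0.2011]
ee_rot: [-3.141, 0.001, -0.494]
wrist_force: [-0.6, 0.3, -0.4]
width: 0.07
finger_force: 0.0
```

Emit:
drive_tool(
  series=[
    [0.07,[0,0,0],[0,0,0]],
    [0.07,[0,0,0],[0,0,0]],
  ],
)

```text
time: 20.5
tool_pos: [0.5003, 0.1982, 0.2013]
ee_rot: [3.141, 0.0, -0.502]
wrist_force: [-0.1, 0.1, -0.7]
width: 0.0702
finger_force: 0.0
```

```bash
cat > tf.py <<'E'
from h import *
from scipy.optimize import minimize
th=np.linspace(-np.pi/2,np.pi/2,13)
out=[(-.02,.015),(-.02,-.015),(.02,-.015),(.02,-.0065)]+[(.0225+.007*np.cos(t),.007*np.sin(t)) for t in th]+[(.02,.0065),(.02,.015)]
def tile(c,guess,z=.02):
    im=c['im'];h=cv2.cvtColor(im,cv2.COLOR_RGB2HSV)
    l=cv2.connectedComponents(((h[...,2]>205)&(h[...,1]<130)).astype(np.uint8))[1]
    u,v=proj(c,[*guess[:2],z]).astype(int); w=l[max(v-45,0):v+45,max(u-45,0):u+45]; b=np.bincount(w[w>0]); k=b.argmax(); big=cv2.resize((l==k).astype(np.uint8),None,fx=4,fy=4,interpolation=cv2.INTER_NEAREST)
    ys,xs=np.nonzero(l==k);p0=atz(c,xs.mean(),ys.mean(),z); print('area',b[k])
    def cost(q):
        R=Ro.from_euler('z',q[2]).as_matrix();P=np.array([proj(c,R@[*p,z]+[q[0],q[1],0]) for p in out])
        P=((P+.5)*64).astype(np.int32);B=np.zeros_like(big);cv2.fillPoly(B,[P],1,shift=4); return 1-(B&big).sum()/(B|big).sum()
    r=[]
    for d in np.arange(0,6.2,.5):
        s=[p0[0],p0[1],guess[2]+d]; r.append(minimize(cost,s,method='Nelder-Mead',options=dict(maxiter=80,initial_simplex=[s,[s[0]+.005,*s[1:]],[s[0],s[1]+.005,s[2]],[s[0],s[1],s[2]+.2]])))
    r=min(r,key=lambda r:r.fun); return r.x,r.fun
def move(P,yaw):
    o=robot.get_obs();y=o['ee_rot'][2];d=np.array(P)-o['tool_pos']
    print('at',o['tool_pos'].round(4),round(y,3),'w',round(o['width'],4),'shift',(np.cos(y)*d[0]+np.sin(y)*d[1]).round(4),(np.sin(y)*d[0]-np.cos(y)*d[1]).round(4),(-d[2]).round(4),'turn',round((y-yaw+np.pi)%(2*np.pi)-np.pi,3))
E
python3 - <<'E'
from tf import *
snap('wrist','w7');x,f=tile(ld('w7'),(.579,.2166,-.575));print(x.round(4),f);move([x[0],x[1],.08],-.52)
E
```

```text
area 936
[0.5789 0.2162 5.7153] 0.053276019278363895
at [0.5003 0.1981 0.2013] -0.502 w 0.07 shift 0.0602 -0.0536 0.1213 turn 0.018
```

Emit:
drive_tool(
  series=[
    [0.07,[0.03,-0.027,0.03],[0,0,0.018]],
    [0.07,[0.06,-0.054,0.06],[0,0,0.018]],
    [0.07,[0.06,-0.054,0.121],[0,0,0.018]],
    [0.07,[0.06,-0.054,0.121],[0,0,0.018]],
    [0.07,[0.06,-0.054,0.121],[0,0,0.018]],
  ],
)

```text
time: 21.18
tool_pos: [0.5797, 0.2177, 0.0826]
ee_rot: [-3.14, -0.002, -0.519]
wrist_force: [0.3, -0.4, 0.2]
width: 0.0694
finger_force: 0.0
```

Emit:
drive_tool(
  series=[
    [0.07,[0,0,0.03],[0,0,0]],
    [0.07,[0,0,0.051],[0,0,0]],
    [0.07,[0,0,0.051],[0,0,0]],
    [0.02,[0,0,0.051],[0,0,0]],
    [0.02,[0,0,0.051],[0,0,0]],
  ],
)

```text
time: 21.8
tool_pos: [0.5801, 0.2187, 0.0322]
ee_rot: [-3.138, -0.003, -0.518]
wrist_force: [-0.1, -0.1, -0.4]
width: 0.0532
finger_force: 0.0
```

Emit:
drive_tool(
  series=[
    [0.02,[0,0,0],[0,0,0]],
    [0.02,[0,0,0],[0,0,0]],
    [0.02,[0,0,0],[0,0,0]],
    [0.02,[0,0,0],[0,0,0]],
    [0.02,[0,0,0],[0,0,0]],
  ],
)

```text
time: 22.42
tool_pos: [0.5787, 0.2182, 0.0297]
ee_rot: [-3.141, -0.0, -0.518]
wrist_force: [0.3, -1.8, 1.7]
width: 0.0302
finger_force: 29.4
```

Emit:
drive_tool(
  series=[
    [0.02,[0,0,-0.02],[0,0,0]],
    [0.02,[0,0,-0.05],[0,0,0]],
    [0.02,[0.02,0.04,-0.08],[0,0,-0.12]],
    [0.02,[0.04,0.08,-0.08],[0,0,-0.24]],
    [0.02,[0.06,0.12,-0.08],[0,0,-0.36]],
  ],
)

```text
time: 23.05
tool_pos: [0.5719, 0.0832, 0.1117]
ee_rot: [-3.141, -0.003, -0.154]
wrist_force: [0.1, -1.0, -0.9]
width: 0.0298
finger_force: 29.4
```

```bash
python3 -c "
from tf import *
move([.5656,-.0027,.034],.082)"
```

```text
at [0.5719 0.0832 0.1117] -0.154 w 0.0298 shift 0.0069 0.0858 0.0777 turn -0.236
```

Emit:
drive_tool(
  series=[
    [0.02,[0.004,0.043,0],[0,0,-0.12]],
    [0.02,[0.007,0.086,0],[0,0,-0.236]],
    [0.02,[0.007,0.086,0.03],[0,0,-0.236]],
    [0.02,[0.007,0.086,0.06],[0,0,-0.236]],
    [0.02,[0.007,0.086,0.076],[0,0,-0.236]],
  ],
)

```text
time: 23.68
tool_pos: [0.5642, -0.0019, 0.0329]
ee_rot: [-3.141, 0.001, 0.077]
wrist_force: [-1.0, -0.8, 15.5]
width: 0.0299
finger_force: 30.1
```

Emit:
drive_tool(
  series=[
    [0.02,[0,0,0],[0,0,0]],
    [0.02,[0,0,0.001],[0,0,0]],
    [0.02,[0,0,0.001],[0,0,0]],
  ],
)

```text
time: 24.05
tool_pos: [0.5651, -0.0016, 0.0333]
ee_rot: [3.141, -0.001, 0.078]
wrist_force: [1.3, 0.2, 0.4]
width: 0.0297
finger_force: 30.0
```

Emit:
drive_tool(
  series=[
    [0.055,[0,0,0],[0,0,0]],
    [0.055,[0,0,0],[0,0,0]],
    [0.055,[0,0,0],[0,0,0]],
    [0.055,[0,0,-0.03],[0,0,0]],
    [0.06,[0,0,-0.09],[0,0,0]],
  ],
)

```text
time: 24.68
tool_pos: [0.5622, -0.0016, 0.1199]
ee_rot: [-3.14, 0.008, 0.078]
wrist_force: [0.5, -0.1, -0.2]
width: 0.0586
finger_force: 0.0
```

Emit:
drive_tool(
  series=[
    [0.09,[0.01,-0.02,-0.06],[0,0,0]],
    [0.09,[0.01,-0.02,-0.12],[0,0,0]],
    [0.09,[0.01,-0.02,-0.16],[0,0,0]],
    [0.09,[0.01,-0.02,-0.16],[0,0,0]],
    [0.09,[0.01,-0.02,-0.16],[0,0,0]],
  ],
)

```text
time: 25.3
tool_pos: [0.5726, 0.0189, 0.281]
ee_rot: [-3.141, 0.002, 0.078]
wrist_force: [-1.1, -0.4, -1.0]
width: 0.0897
finger_force: 0.0
```

Run:
```python
from tf import *
snap('wrist','w8'); im=cv2.imread('pics/w8.png')
cv2.imwrite('pics/m8.png',cv2.resize(im[0:240,110:430],(800,600),interpolation=cv2.INTER_CUBIC))
move([.71,.034,.2],.08)
```

```text
at [0.5723 0.019  0.28  ] 0.078 w 0.0902 shift 0.1384 -0.0043 0.08 turn -0.002
```

View pics/m8.png

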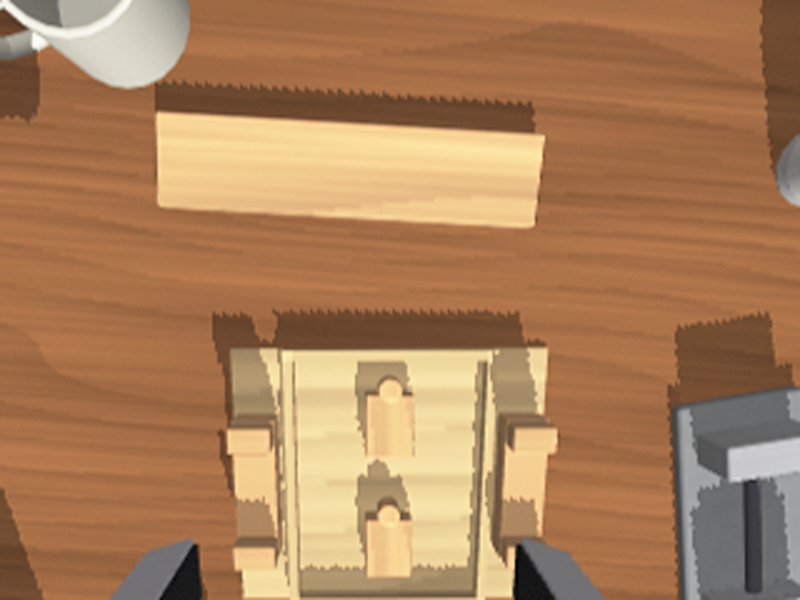

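Both tiles lie flat in the tray at (390,425) and (388,540). The bar's top corners are (157,112), (545,136), (535,227), (158,206).

Run:
```python
from tf import *
c=ld('w8');q=lambda u,v:((110+u/2.5)/.64,(v/2.5)/.64)
# frame: y along bar length, x across
B=[(.025,.11,.016),(.025,-.11,.016),(-.025,-.11,.016),(-.025,.11,.016)]
for zf in(1,0):
  r=fit([(c,p,q(*u)) for p,u in zip(B,[(157,112),(545,136),(536,226),(158,206)])],(.71,.03,0.08),zf);print(r)
C=[(.045,.097,.05),(.045,.071,.05),(.045,-.071,.05),(.045,-.097,.05),(.029,.097,.05),(.029,-.097,.05),(-.029,.097,.05)]
print('tray',fit([(c,p,q(*u)) for p,u in zip(C,[(227,430),(271,428),(512,426),(557,425),(228,453),(556,450),(233,543)])],(.5257,-.006,.08),False))
print('tray z',fit([(c,p,q(*u)) for p,u in zip(C,[(227,430),(271,428),(512,426),(557,425),(228,453),(556,450),(233,543)])],(.5257,-.006,.08)))
move([r[0][0],r[0][1],.1],r[0][2]-np.pi/2)
```

```text
(array([ 0.7109,  0.0336,  0.0243, -0.0021]), np.float64(0.69), [[-0.2, -0.2], [0.3, -0.7], [-0.5, 0.7], [0.4, 0.2]])
(array([0.7106, 0.0335, 0.0243]), np.float64(0.83), [[-0.5, -0.3], [0.7, -0.7], [-0.2, 0.8], [0.0, 0.3]])
tray (array([ 0.5265, -0.0056,  0.086 ]), np.float64(1.25), [[-0.8, -1.0], [-0.5, -0.4], [0.9, -0.4], [0.8, -0.1], [-0.5, 0.5], [0.4, 0.6], [-0.2, 1.3]])
tray z (array([ 0.5255, -0.0058,  0.0862, -0.0045]), np.float64(0.94), [[-0.1, -0.9], [-0.1, -0.3], [0.2, -0.3], [-0.1, -0.1], [0.1, 0.4], [-0.5, 0.5], [0.4, 0.8]])
at [0.5723 0.019  0.28  ] 0.078 w 0.0902 shift 0.139 -0.0038 0.18 turn 1.624
```

Emit:
drive_tool(
  series=[
    [0.09,[0.05,-0.002,0.02],[0,0,-0.18]],
    [0.09,[0.1,-0.004,0.05],[0,0,-0.36]],
    [0.09,[0.139,-0.004,0.08],[0,0,-0.54]],
    [0.09,[0.139,-0.004,0.1],[0,0,-0.72]],
    [0.09,[0.139,-0.004,0.12],[0,0,-0.9]],
  ],
)

```text
time: 25.98
tool_pos: [0.7102, 0.0337, 0.1569]
ee_rot: [-3.135, 0.004, 0.984]
wrist_force: [-0.6, 0.8, 0.3]
width: 0.0904
finger_force: 0.0
```

Emit:
drive_tool(
  series=[
    [0.09,[0,0,0],[0,0,-0.617]],
    [0.09,[0,0,0],[0,0,-0.617]],
    [0.09,[0,0,0],[0,0,-0.617]],
    [0.09,[0,0,0],[0,0,-0.617]],
    [0.09,[0,0,0],[0,0,-0.617]],
  ],
)

```text
time: 26.6
tool_pos: [0.7101, 0.0337, 0.1595]
ee_rot: [-3.137, -0.0, 1.594]
wrist_force: [-0.1, -0.2, 0.7]
width: 0.0901
finger_force: 0.0
```

```bash
python3 -c "
from tf import *
snap('wrist','w9')
move([.7108,.0335,.08],np.pi/2+.0243)"
```

```text
at [0.7104 0.0337 0.16  ] 1.594 w 0.0899 shift -0.0002 0.0004 0.08 turn -0.001
```

Emit:
drive_tool(
  series=[
    [0.09,[0,0,0.05],[0,0,0]],
    [0.09,[0,0,0.1],[0,0,0]],
    [0.09,[0,0,0.122],[0,0,0]],
    [0.09,[0,0,0.131],[0,0,0]],
    [0.09,[0,0,0.131],[0,0,0]],
  ],
)

```text
time: 27.28
tool_pos: [0.7111, 0.0337, 0.031]
ee_rot: [-3.141, -0.0, 1.594]
wrist_force: [-0.1, 0.7, 0.1]
width: 0.0897
finger_force: 0.0
```

Emit:
drive_tool(
  series=[
    [0.03,[0,0,0],[0,0,0]],
    [0.03,[0,0,0],[0,0,0]],
    [0.03,[0,0,0],[0,0,0]],
    [0.03,[0,0,0],[0,0,0]],
    [0.03,[0,0,0],[0,0,0]],
  ],
)

```text
time: 27.9
tool_pos: [0.7115, 0.0338, 0.0318]
ee_rot: [3.141, -0.0, 1.595]
wrist_force: [-0.6, 0.2, 0.8]
width: 0.0495
finger_force: 30.0
```

Emit:
drive_tool(
  series=[
    [0.03,[0,0,0],[0,0,0]],
    [0.03,[0,0,0],[0,0,0]],
  ],
)

```text
time: 28.15
tool_pos: [0.7115, 0.0338, 0.0318]
ee_rot: [3.141, -0.0, 1.595]
wrist_force: [0.8, 0.8, 1.0]
width: 0.0496
finger_force: 30.0
```

Emit:
drive_tool(
  series=[
    [0.03,[0,0,-0.015],[0,0,0]],
    [0.03,[0,0,-0.04],[0,0,0]],
    [0.03,[0,0,-0.07],[0,0,0]],
    [0.03,[0,0,-0.09],[0,0,0]],
    [0.03,[0,0,-0.09],[0,0,0]],
  ],
)

```text
time: 28.78
tool_pos: [0.7126, 0.0337, 0.1245]
ee_rot: [3.137, 0.0, 1.595]
wrist_force: [-0.1, -0.5, -0.9]
width: 0.0496
finger_force: 30.0
```

Emit:
drive_tool(
  series=[
    [0.03,[-0.007,-0.037,0],[0,0,-0.02]],
    [0.03,[-0.014,-0.074,0],[0,0,-0.04]],
    [0.03,[-0.021,-0.111,0],[0,0,-0.06]],
    [0.03,[-0.028,-0.148,0],[0,0,-0.06]],
    [0.03,[-0.035,-0.185,0],[0,0,-0.06]],
  ],
)

```text
time: 29.4
tool_pos: [0.525, -0.0058, 0.1198]
ee_rot: [-3.139, -0.001, 1.655]
wrist_force: [-0.6, 0.3, -1.1]
width: 0.0493
finger_force: 30.0
```

Emit:
drive_tool(
  series=[
    [0.03,[0,0,0],[0,0,0]],
    [0.03,[0,0,0],[0,0,0]],
    [0.03,[0,0,0],[0,0,0]],
  ],
)

```text
time: 29.78
tool_pos: [0.5281, -0.0056, 0.1212]
ee_rot: [3.141, -0.0, 1.655]
wrist_force: [-0.4, -0.0, -0.2]
width: 0.0494
finger_force: 30.0
```

Run:
```python
from tf import *
snap('wrist','w10');snap('scene','s10'); im=cv2.imread('pics/w10.png');s=cv2.imread('pics/s10.png')
m=np.zeros((600,800,3),np.uint8); m[:384,:512]=im; m[260:,400:]=cv2.resize(s[150:263,190:323],(400,340),interpolation=cv2.INTER_CUBIC)
cv2.imwrite('pics/m10.png',m)
move([.5258,-.0058,.0618],np.pi/2+.084)
```

```text
at [ 0.528  -0.0056  0.1213] 1.655 w 0.0497 shift -0.0001 -0.0022 0.0595 turn 0.0
```

View pics/m10.png

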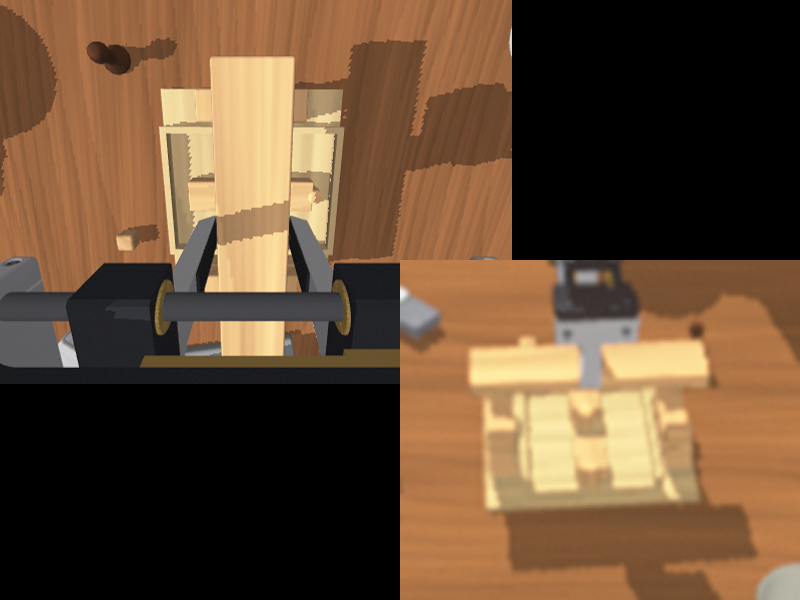

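The bar is held level above the tray, with its far end corners at (210,57) and (294,57). The tray's far wall corners are (160,127) and (343,127).

Run:
```python
from tf import *
c=ld('w10');zt=.0895+.016
a=atz(c,210,57,zt);b=atz(c,294,57,zt);m1=(a+b)/2
l2=atz(c,217.5,220,zt);r2=atz(c,291,218,zt);m2=(l2+r2)/2
print('bar far',m1.round(4),'w',np.linalg.norm(a-b).round(4),'mid',m2.round(4),'yaw',np.arctan2(-(m1-m2)[0],(m1-m2)[1]).round(4))
y=np.arctan2(-(m1-m2)[0],(m1-m2)[1]);print('bar centre',(m1[:2]-.11*np.array([-np.sin(y),np.cos(y)])).round(4))
q=lambda u,v:(u/.64,v/.64)
W=[(-.086,.066,.018),(.086,.066,.018),(-.045,.097,.05),(.045,.097,.05)]
print('tray',fit([(c,p,q(*u)) for p,u in zip(W[:2],[(160,127),(343,127)])],(.5257,-.006,.08),False))
for p in W: 
    R=Ro.from_euler('z',.084).as_matrix();print(p,proj(c,R@p+[.5258,-.0058,0]).round(1))
```

```text
bar far [0.5179 0.1043 0.1055] w 0.0484 mid [0.5277 0.0047 0.1055] yaw 0.0984
bar centre [ 0.5287 -0.0051]
tray (array([ 0.5266, -0.0052,  0.0838]), np.float64(0.92), [[-0.9, 0.1], [0.9, 0.1]])
(-0.086, 0.066, 0.018) [158.2 127.6]
(0.086, 0.066, 0.018) [342.9 127.6]
(-0.045, 0.097, 0.05) [193.   89.5]
(0.045, 0.097, 0.05) [307.5  89.5]
```

Emit:
drive_tool(
  series=[
    [0.03,[0,-0.002,0.01],[0,0,0.006]],
    [0.03,[0,-0.002,0.02],[0,0,0.006]],
    [0.03,[0,-0.002,0.03],[0,0,0.006]],
    [0.03,[0,-0.002,0.03],[0,0,0.006]],
    [0.03,[0,-0.002,0.03],[0,0,0.006]],
  ],
)

```text
time: 30.5
tool_pos: [0.5253, -0.0059, 0.0915]
ee_rot: [3.141, -0.0, 1.649]
wrist_force: [-0.4, -0.1, -1.3]
width: 0.0497
finger_force: 30.0
```

Emit:
drive_tool(
  series=[
    [0.03,[0,0,0.008],[0,0,0]],
    [0.03,[0,0,0.016],[0,0,0]],
    [0.03,[0,0,0.023],[0,0,0]],
    [0.03,[0,0,0.026],[0,0,0]],
    [0.03,[0,0,0.026],[0,0,0]],
  ],
)

```text
time: 31.12
tool_pos: [0.525, -0.0058, 0.0651]
ee_rot: [-3.141, -0.0, 1.649]
wrist_force: [-0.5, 0.1, -1.5]
width: 0.0499
finger_force: 30.0
```

Emit:
drive_tool(
  series=[
    [0.03,[0,0,0.001],[0,0,0]],
    [0.03,[0,0,0.002],[0,0,0]],
    [0.03,[0,0,0.003],[0,0,0]],
    [0.03,[0,0,0.003],[0,0,0]],
  ],
)

```text
time: 31.62
tool_pos: [0.5252, -0.0059, 0.0624]
ee_rot: [-3.142, -0.0, 1.649]
wrist_force: [0.1, 0.7, -1.3]
width: 0.0496
finger_force: 30.0
```

Emit:
drive_tool(
  series=[
    [0.03,[0,0,0.001],[0,0,0]],
    [0.03,[0,0,0.001],[0,0,0]],
  ],
)

```text
time: 31.88
tool_pos: [0.5254, -0.0059, 0.0617]
ee_rot: [3.141, -0.0, 1.649]
wrist_force: [-0.4, -0.8, 0.2]
width: 0.0494
finger_force: 30.0
```

Emit:
drive_tool(
  series=[
    [0.03,[0,0,0.001],[0,0,0]],
    [0.08,[0,0,0.001],[0,0,0]],
    [0.08,[0,0,0.001],[0,0,0]],
    [0.08,[0,0,0.001],[0,0,0]],
    [0.08,[0,0,0.001],[0,0,0]],
  ],
)

```text
time: 32.5
tool_pos: [0.5252, -0.0058, 0.0603]
ee_rot: [-3.141, -0.0, 1.649]
wrist_force: [-0.0, -0.8, -0.3]
width: 0.08
finger_force: 0.0
```

Emit:
drive_tool(
  series=[
    [0.09,[0,0,-0.03],[0,0,0]],
    [0.09,[0,0,-0.09],[0,0,0]],
    [0.09,[0,0,-0.14],[0,0,0]],
    [0.09,[0,0,-0.19],[0,0,0]],
    [0.09,[0,0,-0.22],[0,0,0]],
  ],
)

```text
time: 33.12
tool_pos: [0.5258, -0.0059, 0.2839]
ee_rot: [3.137, 0.001, 1.649]
wrist_force: [-0.6, -0.9, 0.6]
width: 0.0902
finger_force: 0.0
```

Emit:
drive_tool(
  series=[
    [0.09,[-0.06,0.03,0],[0,0,0.18]],
    [0.09,[-0.12,0.06,0],[0,0,0.36]],
    [0.09,[-0.18,0.06,0],[0,0,0.54]],
    [0.09,[-0.24,0.06,0],[0,0,0.72]],
    [0.09,[-0.27,0.06,0],[0,0,0.9]],
  ],
)

```text
time: 33.75
tool_pos: [0.6058, -0.2737, 0.2792]
ee_rot: [-3.141, 0.001, 0.74]
wrist_force: [0.9, 0.3, 0.2]
width: 0.0899
finger_force: 0.0
```

Emit:
drive_tool(
  series=[
    [0.09,[0,0,0],[0,0,0.62]],
    [0.09,[0,0,0],[0,0,0.62]],
    [0.09,[0,0,0],[0,0,0.62]],
    [0.09,[0,0,0],[0,0,0.62]],
    [0.09,[0,0,0],[0,0,0.62]],
  ],
)

```text
time: 34.38
tool_pos: [0.6061, -0.2704, 0.2801]
ee_rot: [-3.141, 0.0, 0.129]
wrist_force: [0.2, 0.6, 0.2]
width: 0.0902
finger_force: 0.0
```

Run:
```python
from tf import *
snap('wrist','w11');snap('scene','s11'); im=cv2.imread('pics/w11.png');s=cv2.imread('pics/s11.png')
m=np.zeros((600,800,3),np.uint8); m[:384,:512]=im; m[260:,400:]=cv2.resize(s[150:263,190:323],(400,340),interpolation=cv2.INTER_CUBIC)
cv2.imwrite('pics/m11.png',m)
move([.585,-.4145,.12],0)
```

```text
at [ 0.6061 -0.2704  0.2802] 0.13 w 0.0897 shift -0.0396 0.1402 0.1602 turn 0.13
```

View pics/m11.png

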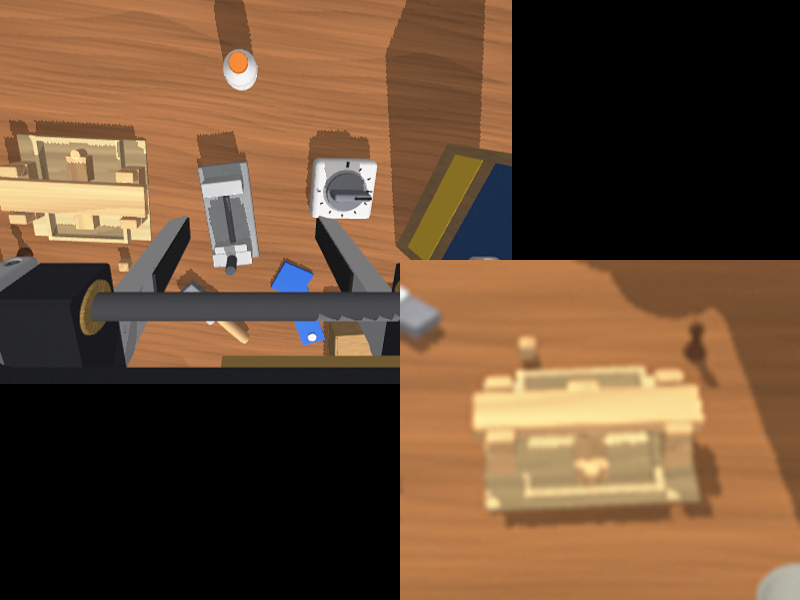

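The bar sits in both notches, and the pictures show both tiles beneath it. Now a dial measurement, including the tall box nearby.

Run:
```python
from tf import *
c=ld('w2');k=.64
t={0:(589,138),1:(615,143),2:(630,160),4:(628,207),5:(612,225),6:(589,232),7:(563,228),8:(548,213),9:(543,190)}
P={n:atz(c,u*k,v*k,.0305) for n,(u,v) in t.items()}
A=np.array([P[n][:2] for n in P]);
def f(q): return np.concatenate([A[i]-q[:2]-q[2]*np.array([np.cos(q[3]-n*np.pi/6),np.sin(q[3]-n*np.pi/6)]) for i,n in enumerate(P)])
s=least_squares(f,[.585,-.41,.035,0]);print('ticks centre,r,yaw',s.x.round(4),np.abs(s.fun).max().round(4))
w=ld('w11')
print('bar end tip w2',atz(c,640*k,184*k,.067).round(4),'other',atz(c,567*k,191*k,.067).round(4),'w11 tip',atz(w,372,196,.067).round(4),atz(w,330,192,.067).round(4))
sc=ld('scene0')
for u,v in((47,380),(113,300)): print('box base',atz(sc,u*k,v*k,0).round(3))
b2=[(685,280),(762,82)]
for u,v in b2: print('box w2',[atz(c,u*k,v*k,z).round(3).tolist() for z in(0,.2)])
im=cv2.imread('pics/w11.png'); 
cv2.imwrite('pics/m12.png',cv2.resize(im[145:230,295:395],(800,680))[:600])
```

```text
ticks centre,r,yaw [ 0.5864 -0.4175  0.0413  0.0823] 0.0018
bar end tip w2 [ 0.5894 -0.4424  0.067 ] other [ 0.5842 -0.3838  0.067 ] w11 tip [ 0.5925 -0.4434  0.067 ] [ 0.5906 -0.3829  0.067 ]
box base [ 0.667 -0.603  0.   ]
box base [ 0.462 -0.56   0.   ]
box w2 [[0.492, -0.541, 0.0], [0.542, -0.4, 0.2]]
box w2 [[0.677, -0.576, 0.0], [0.64, -0.419, 0.2]]
```

View pics/m12.png

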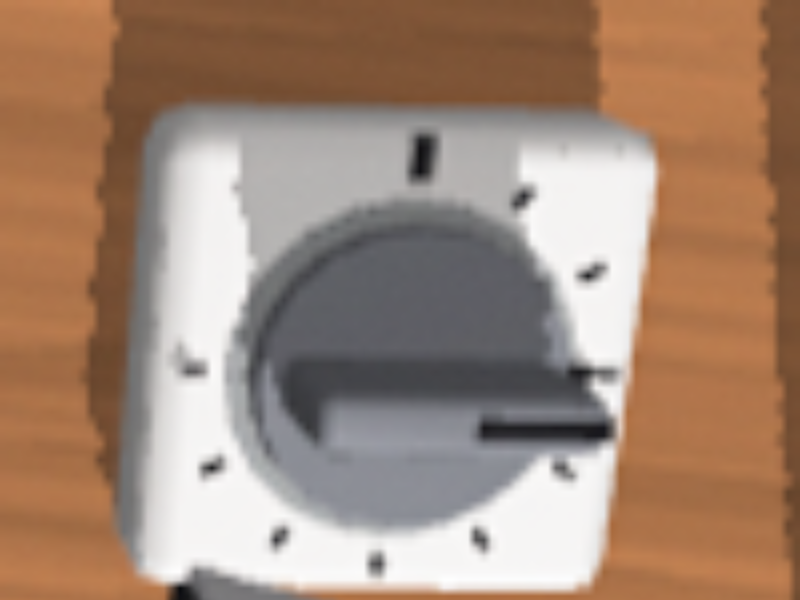

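The pointer sits at tick 3, with ticks at 0 (422,158), 6 (376,563), 9 (190,365), 3 (600,372), and the bar's top face centred near (468,426).

Run:
```python
from tf import *
w=ld('w11');T=lambda u,v:(295+u/8-.44,145+v/8-.44)
t={0:(422,158),1:(522,197),2:(592,271),3:(600,372),4:(563,466),5:(480,540),6:(376,563),7:(280,538),8:(211,466),9:(190,365)}
A=np.array([atz(w,*T(*t[n]),.03)[:2] for n in t]);N=np.array(list(t))
def f(q):
    a=q[3]-N*np.pi/6; r=np.where(N==0,q[4],q[2]); return (A-q[:2]-np.c_[r*np.cos(a),r*np.sin(a)]).ravel()
s=least_squares(f,[.585,-.41,.04,0,.04]);print('ticks',s.x.round(4),np.abs(s.fun).max().round(4))
a=atz(w,*T(325,425),.067);b=atz(w,*T(612,427),.067);print('bar top',((a+b)/2).round(4),np.linalg.norm(a-b),np.degrees(np.arctan2(*(b-a)[1::-1])))
print('disc',atz(w,*T(410,366),.037).round(4))
move([.587,-.4155,.12],np.pi/2+.082)
```

```text
ticks [ 0.5861 -0.4169  0.0401  0.1166  0.0417] 0.0007
bar top [ 0.5864 -0.4174  0.067 ] 0.05114265667889814 -83.01576044809504
disc [ 0.5887 -0.4163  0.037 ]
at [ 0.6061 -0.2704  0.2802] 0.13 w 0.0897 shift -0.0377 0.1415 0.1602 turn -1.523
```

Emit:
drive_tool(
  series=[
    [0.05,[-0.015,0.05,0.03],[0,0,-0.18]],
    [0.05,[-0.03,0.1,0.06],[0,0,-0.36]],
    [0.05,[-0.039,0.143,0.09],[0,0,-0.54]],
    [0.05,[-0.039,0.143,0.12],[0,0,-0.72]],
    [0.05,[-0.039,0.143,0.15],[0,0,-0.9]],
  ],
)

```text
time: 35.1
tool_pos: [0.5853, -0.4181, 0.1289]
ee_rot: [-3.141, -0.0, 1.034]
wrist_force: [0.3, 0.4, 0.9]
width: 0.0505
finger_force: 0.0
```

Emit:
drive_tool(
  series=[
    [0.05,[0,0,0],[0,0,-0.659]],
    [0.05,[0,0,0],[0,0,-0.659]],
    [0.05,[0,0,0],[0,0,-0.659]],
    [0.05,[0,0,0],[0,0,-0.659]],
    [0.05,[0,0,0],[0,0,-0.659]],
  ],
)

```text
time: 35.72
tool_pos: [0.5858, -0.4171, 0.1303]
ee_rot: [-3.142, -0.0, 1.687]
wrist_force: [-1.0, -0.9, 0.2]
width: 0.0499
finger_force: 0.0
```

```bash
python3 -c "
from tf import *
snap('wrist','w13')
move([.5863,-.4171,.069],np.pi/2+.118)"
```

```text
at [ 0.5858 -0.4172  0.1303] 1.687 w 0.0499 shift -0.0 0.0005 0.0613 turn -0.002
```

Emit:
drive_tool(
  series=[
    [0.05,[0,0,0.03],[0,0,0]],
    [0.05,[0,0,0.055],[0,0,0]],
    [0.05,[0,0,0.061],[0,0,0]],
    [0.05,[0,0,0.061],[0,0,0]],
    [0.0,[0,0,0.061],[0,0,0]],
  ],
)

```text
time: 36.4
tool_pos: [0.5865, -0.4178, 0.0713]
ee_rot: [3.14, 0.002, 1.688]
wrist_force: [0.1, -0.1, -0.1]
width: 0.0428
finger_force: 0.0
```

Emit:
drive_tool(
  series=[
    [0.0,[0,0,0],[0,0,0]],
    [0.0,[0,0,0],[0,0,0]],
    [0.0,[0,0,0],[0,0,0]],
    [0.0,[0,0,0],[0,0,0]],
    [0.0,[0,0,0],[0,0,0]],
  ],
)

```text
time: 37.02
tool_pos: [0.5865, -0.4171, 0.0698]
ee_rot: [3.14, 0.0, 1.688]
wrist_force: [2.3, 0.2, 0.4]
width: 0.0118
finger_force: 30.0
```

Emit:
drive_tool(
  series=[
    [0.0,[0,0,0],[0,0,0.13]],
    [0.0,[0,0,0],[0,0,0.26]],
    [0.0,[0,0,0],[0,0,0.39]],
    [0.0,[0,0,0],[0,0,0.524]],
    [0.0,[0,0,0],[0,0,0.524]],
  ],
)

```text
time: 37.65
tool_pos: [0.5865, -0.4171, 0.0698]
ee_rot: [3.14, -0.0, 1.166]
wrist_force: [3.2, -0.6, -0.0]
width: 0.0121
finger_force: 30.0
```

Emit:
drive_tool(
  series=[
    [0.0,[0,0,0],[0,0,0.13]],
    [0.0,[0,0,0],[0,0,0.26]],
    [0.0,[0,0,0],[0,0,0.39]],
    [0.0,[0,0,0],[0,0,0.524]],
    [0.0,[0,0,0],[0,0,0.524]],
  ],
)

```text
time: 38.28
tool_pos: [0.5863, -0.4171, 0.0698]
ee_rot: [3.141, -0.001, 0.643]
wrist_force: [3.6, 0.5, 0.7]
width: 0.0118
finger_force: 30.0
```

Emit:
drive_tool(
  series=[
    [0.0,[0,0,0],[0,0,0.13]],
    [0.0,[0,0,0],[0,0,0.26]],
    [0.0,[0,0,0],[0,0,0.39]],
    [0.0,[0,0,0],[0,0,0.523]],
    [0.0,[0,0,0],[0,0,0.523]],
  ],
)

```text
time: 38.9
tool_pos: [0.5863, -0.417, 0.0698]
ee_rot: [3.141, -0.001, 0.121]
wrist_force: [3.7, 1.4, 0.7]
width: 0.0118
finger_force: 30.0
```

Emit:
drive_tool(
  series=[
    [0.0,[0,0,0],[0,0,0]],
    [0.06,[0,0,0],[0,0,0]],
    [0.06,[0,0,0],[0,0,0]],
    [0.06,[0,0,0],[0,0,0]],
    [0.06,[0,0,0],[0,0,0]],
  ],
)

```text
time: 39.52
tool_pos: [0.5854, -0.4173, 0.0691]
ee_rot: [-3.141, 0.001, 0.117]
wrist_force: [0.2, -0.1, 0.6]
width: 0.0481
finger_force: 0.0
```

Emit:
drive_tool(
  series=[
    [0.06,[0,0,-0.03],[0,0,0]],
    [0.06,[0,0,-0.08],[0,0,0]],
    [0.06,[0,-0.04,-0.14],[0,0,0]],
    [0.06,[0,-0.08,-0.2],[0,0,0]],
    [0.06,[0,-0.14,-0.22],[0,0,0]],
  ],
)

```text
time: 40.15
tool_pos: [0.5714, -0.2933, 0.2856]
ee_rot: [3.138, -0.004, 0.115]
wrist_force: [1.5, 0.9, 0.4]
width: 0.0597
finger_force: 0.0
```

Emit:
drive_tool(
  series=[
    [0.09,[0,-0.02,0],[0,0,0]],
    [0.09,[0,-0.02,0],[0,0,0]],
    [0.09,[0,-0.02,0],[0,0,0]],
  ],
)

```text
time: 40.52
tool_pos: [0.5683, -0.2742, 0.2792]
ee_rot: [-3.14, 0.004, 0.116]
wrist_force: [-1.0, -0.1, 0.1]
width: 0.0867
finger_force: 0.0
```

Run:
```python
from tf import *
snap('wrist','w14');snap('scene','s14'); im=cv2.imread('pics/w14.png');s=cv2.imread('pics/s14.png')
c=ld('w14'); u,v=proj(c,[.5863,-.4171,.04]).astype(int);print(u,v)
m=np.zeros((600,800,3),np.uint8)
m[:300,:400]=cv2.resize(im[max(v-45,0):max(v-45,0)+90,u-60:u+60],(400,300),interpolation=cv2.INTER_CUBIC)
m[:300,400:]=cv2.resize(im[90:270,0:240],(400,300),interpolation=cv2.INTER_CUBIC)
m[300:,:]=cv2.resize(s[120:308,60:420][:, :],(800,300)) if 0 else cv2.resize(s[140:290,60:460],(800,300),interpolation=cv2.INTER_CUBIC)
cv2.imwrite('pics/m14.png',m);o=robot.get_obs();print(o['tool_pos'],o['time'])
```

```text
350 166
[ 0.56837714 -0.27447019  0.27932035] 40.625
```

View pics/m14.png

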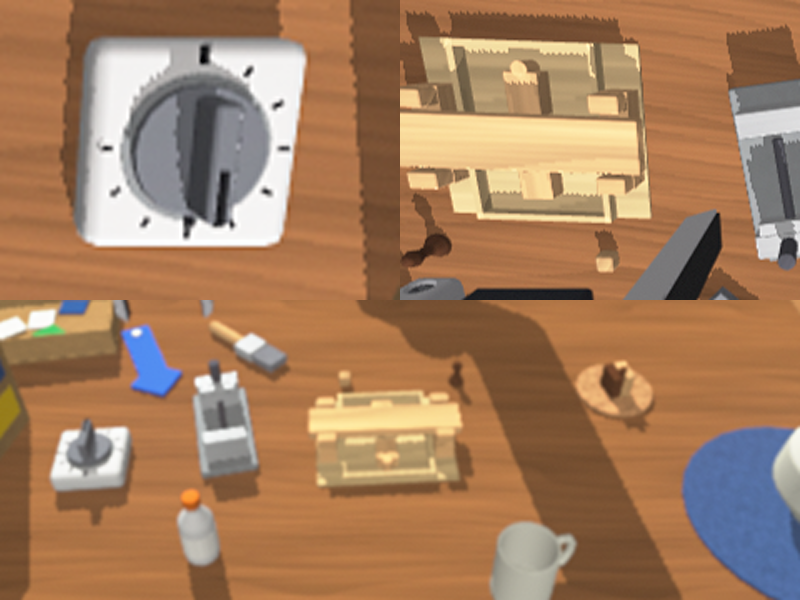

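The bar and pointer run parallel to the 0–6 tick line, with the pointer towards 6. The bar is seated, the tiles lie in the tray, the block stands on the coaster and the vise is open, so I'm handing in.

```bash
python3 -c "
from bench import robot
print(robot.close_job())"
```

```text
the job is handed in; nothing more can be done
None
```

The job is handed in at about 41 s of robot time: vise jaw fully open, block upright on the coaster, both jigsaw pieces (the only two present) flat in the tray, bar seated in both notches, and the dial turned clockwise from 3 to 6; the last pictures agreed, but no verdict came back.

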